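Finger-tight plus one flat: the packing nut of a repacked valve

ROBOT

A 6-joint arm with a two-finger parallel gripper is mounted at the origin on the work surface. World frame = base frame: x ahead of the robot, y to its left, z up, the work surface at z = 0. Lengths are in m, angles in degrees, forces in N, time in s.
With the tool pointing down it reaches from about 0.3 to 0.75 m from the base axis. Payload 8.5 kg.
Tool frame: the origin (TCP) lies on the centre line of the jaws, within the pads' length; the fingertips stand 17 mm ahead of it and the grasp point (between the pads) lies 2 mm behind it; z points along the fingers, y is the direction in which the jaws open and shut (so a half turn about z gives the same grasp; the last joint's range is limited). The gripper opens to 85 mm and grips with 20 to 120 N. Pads are 22 mm wide; open, the fingers measure 114 mm over their backs; the gripper's body (76 mm by 85 mm) begins 54 mm behind the grasp point. The pads swing forward as they close: fully open they stand 13 mm farther back than shut.
Start: joints at [-85.101, 21.807, 74.336, -0, 83.858, -12.336], TCP at [0.163, -0.525, 0.248] pointing down, gripper open.
Joint ranges: [-178.18, 178.18], [-50.72, 133.34], [12.68, 142.11], [-81.47, 261.47], [9.98, 163.14], [-165.26, 165.26]. Speed limits (degrees/s): [136.94, 136.94, 180, 180, 180, 180].

INTERFACE

Orientations are given as a 3x3 rotation matrix whose columns are the frame's x, y, z axes.
In Python, from rig import env, imaging, close_job gives the robot as it stands.
- The arm moves only by the tool step_arm, never from a script. Its argument "steps" is one flat list of numbers, 7 for each row, row after row: the opening, from 0 (shut) to 1 (fully open), then the shift along the tool's x, y, z as a fraction of full scale, then the turn, a rotation vector about the tool's x, y, z as a fraction of full scale. A call has 1 to 10 rows; each row is the pose to reach, as a shift and turn from the pose commanded when the call began, along the tool's axes at that moment; what a row does not reach only later rows make up. Full scale, the value 1, is 0.3 m for a shift and 45 degrees for a turn. A row lasts 1/10 s, in which the tool goes at most 50 mm and 8.59 degrees, less where a joint would pass 70% of its speed; a pose out of reach is approached as far as the arm can. A call with a number of a shift or a turn outside -1 to 1 is refused whole. A call with a gripper value outside its range is refused whole. The fingers move at their own pace and stop on an object; "grip_force" is the grip in N (left out, the last holds). Time passes only in rows, so rows that repeat a pose let the fingers close. It gives the time, the measured TCP pose, the force and the opening at its end, in the units of the state.
- env.observe(): the state, without advancing time (a new reading comes with each control period).
- imaging.get_image(name): name is "scene" or "top" or "wrist"; returns (picture, depth): 400x640x3 uint8, blue, green, red; 400x640 float32, m along the optical axis (not along the pixel's ray), 0 where there is no reading.
- imaging.get_calibration(name): a dict with "camera_matrix" (3x3 intrinsics, pixels), "k1" (the pictures are not rectified: a ray, as slopes to the right and down, at radius r is drawn at 1 + k1 r^2 times it, then the intrinsics apply), "world_from_camera" (4x4, takes a point from camera to world coordinates). Camera axes: x right, y down, z forward; pixel columns grow to the right and rows downward; lengths in m; the calibration is good to about 2 mm. A picture is of the moment at which its call begins: read the wrist's pose just before it. get_calibration takes no time and is no camera call; for the wrist camera it gives the pose at the moment of the call.
- close_job(): hands the job in, once; it reports no verdict.
Trained networks look in the newest picture that a camera, given by its name, has taken for a name from the list of things; names that differ only in an ending like _2 or _b are one class to them, and where a whole thing is asked for, a point or a joint stands for the part that bears it (a point fixed in the world has none). Each returns a list of dicts, best first, with "score" (0 to 1); they miss things now and then, are a little off and sometimes report something else, mostly with a low value. They report only what shows in the picture. A call takes as long as a camera call.
- imaging.spot_in(camera, target): "pixel" ([column, row] in pixels, amid what is visible of it).
- imaging.regions_of(camera, target): "mask" (400x640 bool, what is visible of it) and "pixel" ([column, row] in pixels, amid what is visible of it).
- imaging.pinpoint(camera, target): "pixel" ([column, row] in pixels: a listed point, or the origin of a listed thing).
The state is a dict: "time_s": time; "q": joint angles; "qvel": joint speeds; "joint_efforts": joint torques, N m; "position": TCP position; "tool_rot": TCP orientation; "ft_force": force on the tool from outside, world axes, zero at the start; "wrist_torque": the same for the moment, N m; "grip_width": finger opening in m.
Only numpy, scipy, OpenCV 4.12 (cv2) and the standard library are available. Lean on these libraries where they do the work, as an engineer would, in place of code of your own. Each camera call takes 0.05 s, during which the arm holds its last target.

TASK

The valve in the vise has just been repacked: run its hexagonal gland nut down clockwise with the fingers until it is finger-tight and let go of it, without forcing it any further by hand. Then use the large wrench to turn it one flat (a sixth of a turn) past finger-tight, no more, and put the wrench back on its rack. Leave the other things where they are.

Things in the scene. Friction and masses are not known exactly. Their poses are not given: they have to be found in the camera images.
- vise: Blue bench vise, fixed, holding the valve. Origin: on the bench under the stem. Jaws and anvil reach 105 mm high, 115 mm from the stem on the anvil side (+x), 120 mm on the screw side (-x), where a 136 mm cross bar lies at x = -132 mm, 58 mm high; 66 mm to either side.
- valve: Brass globe valve in the vise, stem upright. Origin: where pipe axis (level, along y, 92 mm long) and stem axis cross, 108 mm above the bench; z up. Above it on the stem axis: bonnet hexagon 36 mm across flats, up to 38 mm; threaded neck, 24 mm in diameter, up to the nut; gland nut; bare steel stem, 10 mm in diameter, ending 100 mm above the origin.
- gland_nut: Brass hexagonal nut on the valve's upright thread, 30 mm across flats, 22 mm high. Origin: centre of its underside, on the stem axis, 57 mm above the valve's origin when finger-tight; z up. Its x axis points through the middle of the flat with the red paint line. Right-hand thread, 3 mm pitch: clockwise from above (yaw falling) tightens. It stays where it is left.
- nut_mid (a point): Axis of the nut, half way up it. The nut starts 40 to 105 degrees short of finger-tight; how much, and the heading where it seats, differ each time and show only in the turning moment: it runs at under 0.15 N m, then seats firmly within a few degrees and turns on only at 0.8 N m, rising to 1 N m at 60 degrees more. Gripper fingers are strong enough to force it.
- follower: Steel gland follower, a collar 15.6 mm in diameter round the stem, showing about 4 mm above the nut. Origin: centre of its top, 83 mm above the valve's origin when the nut is finger-tight; past that it sinks with the nut, squeezing the packing, 0.5 mm for one flat: too little to measure.
- wrench_large: The large open-ended steel wrench, 257 mm long, 0.24 to 0.39 kg, on the rack. Origin: middle of the underside of the shank, by the centre of mass; x along the shank to the jaw, z up. Shank 17 mm wide, 8 mm thick, from x = -125 to 61 mm; round eye end, 14 mm in radius, at x = -133 mm; head 56 mm wide, 11 mm thick (1.5 mm proud of the shank, above and below), x = 61 to 110 mm.
- wrench_large_grip (a point): Middle of the large wrench's shank, where to grip it across its 17 mm width (4 mm above its underside). Axes as the wrench.
- wrench_large_jaw (a point): Centre of the large wrench's jaw, 95 mm ahead of its grip: on the nut's axis when the wrench is right on. The jaw opens straight ahead (+x), 31.2 mm wide between flats along x, with rounded tips that end 15 mm ahead of this point; its bottom lies 17.7 mm behind. On the 30 mm nut it has 4 to 8 degrees of play either way.
- rack: Black wrench rack, fixed: board 150 by 270 mm, 12 mm thick, with two rails along its y, 8 mm thick, at x = 34 and -55 mm, tops 36 mm above the bench. Three wrenches lie across them at y = -78, 0 and 78 mm, jaws to +x, in any order; stubs 12 mm wide and 12 mm high on the rails at y = -125, -39, 39 and 125 mm part the places. Origin: on the bench.
- wrench_medium: A smaller wrench of the same shape (0.82 times the size, jaw 26 mm), too small for the nut; leave it. Origin as for the large one.
- wrench_small: The smallest wrench (0.68 times the size, jaw 21 mm); leave it. Origin as for the large one.
- handwheel: Red handwheel of the valve, 90 mm in diameter, 18 mm high, lying on the bench; leave it. Origin: centre of its underside.
- parts_dish: Steel bowl, 104 mm in diameter, 32 mm high, with small parts; leave it. Origin: centre of its underside.
- spray_can: Blue can, 66 mm in diameter, 190 mm high, upright; leave it. Origin: centre of its underside.
- oil_bottle: Amber bottle with a red cap, 60 mm in diameter, 150 mm high, upright; leave it. Origin: centre of its underside.
- screwdriver: Screwdriver with an orange handle, lying; leave it. Origin on its underside.
- grease_tin: Flat green tin, 76 mm in diameter, 40 mm high; leave it. Origin: centre of its underside.

How it is judged (in metres and radians):
On the way, in this order (a step that is already met when the one before it is completed fails the run):
1. the nut is run down finger-tight (within 5 degrees of where it seats, and not turned more than 10 degrees past it) and let go by the fingers (z of gland_nut in the frame of valve below 0.057043 m and z of follower in the frame of valve above 0.082916 m and contact force between each of the fingers, wrench_large and gland_nut below 0.5 N), for 0.2 s.
2. the large wrench, its jaw round the nut, is turning it: between 17 and 45 degrees past finger-tight (z of follower in the frame of valve between 0.082625 and 0.082857 m and distance between wrench_large_jaw and nut_mid below 0.014 m and contact force between wrench_large and gland_nut above 1 N).
At the end, for the whole second after the job is handed in: The gland nut stands one flat (60 degrees, give or take 11.5) past finger-tight and bears on its packing; the large wrench lies flat, still and let go across both rails of its rack, its grip between the rails (30 mm behind to 25 mm ahead of the rack origin, within 110 mm to either side) (z of follower in the frame of valve between 0.082405 and 0.082596 m and z of gland_nut in the frame of valve below 0.057043 m and x of wrench_large_grip in the frame of rack between -0.03 and 0.025 m and y of wrench_large_grip in the frame of rack between -0.11 and 0.11 m and z of wrench_large_grip in the frame of rack between 0.035 and 0.046 m and angle between wrench_large_grip's own z axis and vertical below 0.12 rad and linear speed of wrench_large below 0.02 m/s and contact force between wrench_large and rack above 0.5 N); the robot touches nothing.
It fails at once if the wrench works on the nut while it is more than 20 degrees short of finger-tight (z of gland_nut in the frame of valve above 0.057167 m and contact force between wrench_large and gland_nut above 2 N).
It fails at once if the nut is forced more than 10 degrees past finger-tight with the fingers on it (or gripped again by the fingers after the wrench has turned it) (z of follower in the frame of valve below 0.082916 m and contact force between the fingers and gland_nut above 5 N).
It fails at once if the nut is overtightened: more than 73 degrees past finger-tight (z of follower in the frame of valve below 0.082392 m).
It fails at once if another thing on the bench or another wrench is moved more than 30 mm (distance of any of wrench_medium, wrench_small, handwheel, parts_dish, spray_can, oil_bottle, screwdriver, grease_tin from where it was at the start of the episode above 0.03 m).
It also fails if it takes over 72 s, if anything falls off the work surface, if the arm or the gripper's body presses on something with over 40 N, if the wrist force passes 120 N, or if a joint passes its speed limit or range.

## Working session

There is one attempt and no reset: what is moved stays moved. The work goes in short steps, Python scripts to look and compute and a tool call to move; the robot and the scene stay as the last step left them, time stands still between calls to the robot, and variables do not carry over. Pictures are saved under pics/ and viewed, and the job is handed in when it is done.

Besides the shell and the picture viewer there is one more tool, called as name(argument=value, ...) on one line, values as JSON. step_arm: Moves the arm, as the interface text tells. Shift numbers are shares of 0.3 m and turn numbers shares of 45 degrees, none past 1 either way. Its arguments: {"type":"object","properties":{"steps":{"type":"array","items":{"type":"number"}},"grip_force":{"type":"number"}},"required":["steps"]}

```bash
ls; mkdir -p pics; python3 - <<'E'
from rig import env, imaging
import cv2, json
s=env.observe()
for k,v in s.items(): print(k,v)
for c in ("scene","top","wrist"):
    p,d=imaging.get_image(c); cv2.imwrite(f"pics/{c}0.png",p)
    print(c,imaging.get_calibration(c))
E
```

```text
pics
time_s 0.0
q [-8.50998086e+01  2.18424476e+01  7.43859426e+01  1.77786807e-04
  8.38593317e+01 -1.23375450e+01]
qvel [-0.09558628 -0.02620987  0.01366007 -0.02184623 -0.05605708  0.05484186]
joint_efforts [-1.12950647e-05 -4.48447537e+01 -2.31272453e+01 -2.88793344e-04
  4.63409582e-03 -3.27891723e-05]
position [ 0.16294345 -0.52501779  0.24769111]
tool_rot [[ 9.55083515e-01  2.96336741e-01 -1.27707603e-04]
 [ 2.96336585e-01 -9.55082353e-01  1.52570370e-03]
 [ 3.30150784e-04 -1.49501888e-03 -9.99998828e-01]]
ft_force [-0.57404151  0.44197632  0.5889536 ]
wrist_torque [0.02430202 0.04073751 0.06271302]
grip_width 0.08567905038609085
scene {'camera_matrix': array([[491.41550067,   0.        , 314.36074063],
       [  0.        , 491.41550067, 192.48759564],
       [  0.        ,   0.        ,   1.        ]]), 'k1': -0.05286212914222999, 'world_from_camera': array([[-0.3141164 ,  0.65649513, -0.68581705,  1.65981043],
       [ 0.94929379,  0.20720502, -0.2364474 ,  0.3580178 ],
       [-0.01312183, -0.72531388, -0.68829325,  1.20095941],
       [ 0.        ,  0.        ,  0.       
[... 265 characters left out ...]
 -0.99849831,  0.05413603,  0.48727849],
       [-0.99992501,  0.00789542, -0.00936164, -0.01660681],
       [ 0.00892016, -0.05421052, -0.99848968,  1.29477799],
       [ 0.        ,  0.        ,  0.        ,  1.        ]])}
wrist {'camera_matrix': array([[295.29659174,   0.        , 318.89348036],
       [  0.        , 295.29659174, 201.47296523],
       [  0.        ,   0.        ,   1.        ]]), 'k1': -0.032032825354106044, 'world_from_camera': array([[ 0.2956185 , -0.90319995, -0.31119053,  0.24164378],
       [-0.95530521, -0.27993267, -0.0950245 , -0.50005305],
       [-0.00128627,  0.32537294, -0.9455849 ,  0.37277445],
       [ 0.        ,  0.        ,  0.        ,  1.        ]])}
```

View pics/scene0.png

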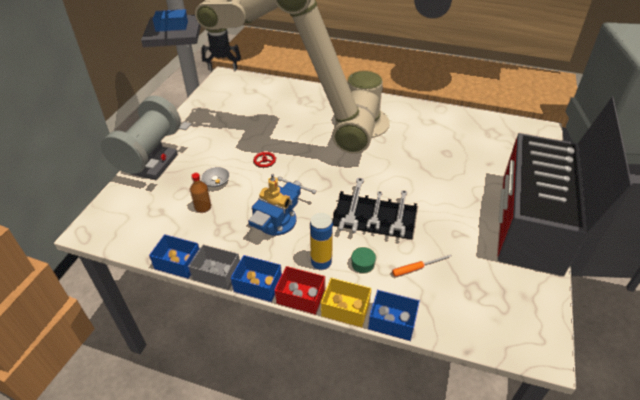

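View pics/top0.png

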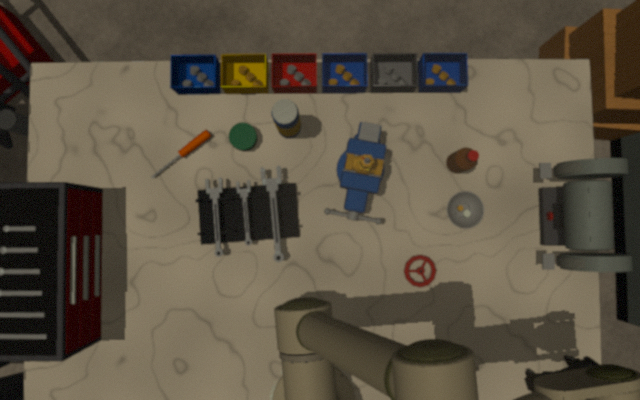

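View pics/wrist0.png

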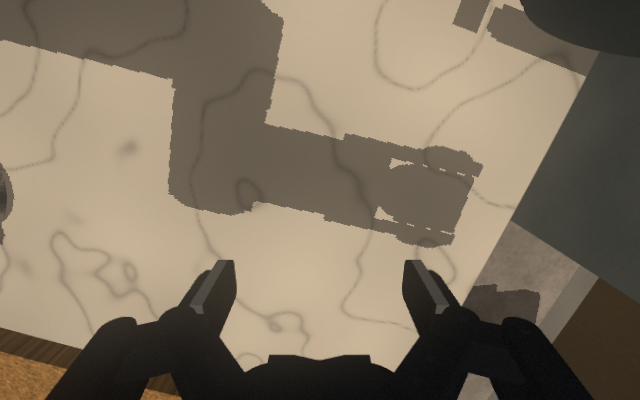

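The top view shows the valve at about (366,163). The rack is at about (248,212), and the large wrench is the one nearest the valve, at about (275,210). Next I'll measure.

```bash
cat > h.py <<'E'
from rig import env, imaging
import cv2, numpy as np
np.set_printoptions(precision=4,suppress=True)
def ray(cal,px):
    K=cal["camera_matrix"]; p=np.array(px,float)
    n=cv2.undistortPoints(p.reshape(1,1,2),K,np.array([cal["k1"],0,0,0,0.]))[0,0]
    T=cal["world_from_camera"]; d=T[:3,:3]@np.array([n[0],n[1],1.]); return T[:3,3],d
def atz(cal,px,z):
    o,d=ray(cal,px); return o+d*(z-o[2])/d[2]
def proj(cal,P):
    T=cal["world_from_camera"]; K=cal["camera_matrix"]
    c=T[:3,:3].T@(np.array(P)-T[:3,3]); n=c[:2]/c[2]; r2=n@n; n=n*(1+cal["k1"]*r2)
    return K[:2,:2]@n+K[:2,2]
def tri(rays):
    A=np.zeros((3,3));b=np.zeros(3)
    for o,d in rays:
        d=d/np.linalg.norm(d);M=np.eye(3)-np.outer(d,d);A+=M;b+=M@o
    return np.linalg.solve(A,b)
E
python3 - <<'E'
from h import *
cs={c:imaging.get_calibration(c) for c in("scene","top")}
Z={"valve":.108,"nut_mid":.176,"follower":.191,"wrench_large":.036,"wrench_large_grip":.04,"wrench_large_jaw":.04,"rack":0,"vise":0,"wrench_medium":.036,"wrench_small":.036,"spray_can":0,"oil_bottle":0}
for t,z in Z.items():
    out=[];rs=[]
    for c in cs:
        r=imaging.pinpoint(c,t)
        if r: 
            out.append((c,round(r[0]["score"],2),np.round(r[0]["pixel"],1),atz(cs[c],r[0]["pixel"],z)));rs.append(ray(cs[c],r[0]["pixel"]))
    print(t); [print("  ",*o) for o in out]
    if len(rs)==2: print("   tri",tri(rs))
E
```

```text
valve
   scene 0.78 [276.1 199.7] [ 0.6392 -0.1233  0.108 ]
   top 0.95 [362.7 161.3] [ 0.6422 -0.1315  0.108 ]
   tri [ 0.6407 -0.1273  0.1088]
nut_mid
   scene 0.49 [268.4 182.1] [ 0.637 -0.145  0.176]
   top 0.46 [365.3 163. ] [ 0.6292 -0.1311  0.176 ]
   tri [ 0.6323 -0.1388  0.1727]
follower
   top 0.67 [216.1 212.7] [0.5126 0.2227 0.191 ]
wrench_large
   scene 0.69 [353.5 204.3] [0.5142 0.1012 0.036 ]
   top 0.75 [271.1 209.7] [0.523  0.1088 0.036 ]
   tri [0.5234 0.1056 0.0463]
wrench_large_grip
   scene 0.83 [352.6 207.7] [0.5345 0.1034 0.04  ]
   top 0.64 [273.4 207.7] [0.5282 0.1022 0.04  ]
   tri [0.5285 0.1024 0.034 ]
wrench_large_jaw
   scene 0.76 [348.4 228.5] [0.6285 0.1149 0.04  ]
   top 0.61 [268.3 173.3] [0.6206 0.1157 0.04  ]
   tri [0.6218 0.1149 0.033 ]
rack
   scene 0.69 [370.8 221. ] [0.5378 0.1688 0.    ]
   top 0.86 [252.7 208.1] [0.5289 0.1631 0.    ]
   tri [ 0.5288  0.1659 -0.0103]
vise
   scene 0.71 [277.6 215.9] [ 0.61   -0.1371  0.    ]
   top 0.8 [359.1 173.7] [ 0.6218 -0.1315  0.    ]
   tri [ 0.6208 -0.1312  0.0125]
wrench_medium
   scene 0.72 [373.  213.9] [0.5381 0.1739 0.036 ]
   top 0.78 [217.  210.2] [0.5228 0.2539 0.036 ]
   tri [0.5357 0.212  0.0551]
wrench_small
   scene 0.59 [375.1 211.4] [0.5248 0.1778 0.036 ]
   top 0.89 [242.8 211.1] [0.5199 0.1846 0.036 ]
   tri [0.5211 0.1812 0.0339]
spray_can
   scene 0.62 [319.2 263.7] [0.7615 0.0599 0.    ]
   top 0.79 [289.5 125.9] [0.757  0.0607 0.    ]
   tri [ 0.7582  0.0599 -0.004 ]
oil_bottle
   scene 0.97 [205.  204.2] [ 0.6343 -0.3996  0.    ]
   top 0.79 [454.2 162.9] [ 0.6503 -0.3976  0.    ]
   tri [ 0.6478 -0.3914  0.0157]
```

```bash
cat >> h.py <<'E'
from scipy.spatial.transform import Rotation as Ro
def Rdown(yaw):  # tool x heading yaw (deg), z down
    a=np.radians(yaw); return np.array([[np.cos(a),np.sin(a),0],[np.sin(a),-np.cos(a),0],[0,0,-1.]])
def rel(pos,yaw,P=None,R=None):
    s=env.observe(); P=s["position"] if P is None else P; R=s["tool_rot"] if R is None else R
    d=R.T@(np.array(pos)-P)/.3
    w=Ro.from_matrix(R.T@Rdown(yaw)).as_rotvec(degrees=True)/45
    print("shift",d,"turn",w)
    return d,w
def yaw(R): return np.degrees(np.arctan2(R[1,0],R[0,0]))
E
python3 - <<'E'
from h import *
rel([.600,-.135,.27],-12)
E
```

```text
shift [ 1.7769 -0.8109 -0.0723] turn [-0.      0.      0.6496]
```

step_arm(steps=[1,0.9,-0.41,-0.04,0,0,0.65,1,0.9,-0.41,-0.04,0,0,0.65,1,0.9,-0.41,-0.04,0,0,0.65,1,0.9,-0.41,-0.04,0,0,0.65,1,0.9,-0.41,-0.04,0,0,0.65,1,0.9,-0.41,-0.04,0,0,0.65,1,0.9,-0.41,-0.04,0,0,0.65])

```text
time_s: 2.05
position: [0.3872, -0.3244, 0.2608]
tool_rot: [[0.979, -0.203, 0.001], [-0.203, -0.979, 0.0], [0.001, -0.0, -1.0]]
ft_force: [-0.3, -0.1, -0.7]
grip_width: 0.0854
```

```bash
python3 - <<'E'
from h import *
rel([.600,-.135,.27],-12)
E
```

```text
shift [ 0.5664 -0.7621 -0.0297] turn [-0.0005 -0.0015  0.0065]
```

step_arm(steps=[1,0.57,-0.76,-0.03,0,0,0,1,0.57,-0.76,-0.03,0,0,0,1,0.57,-0.76,-0.03,0,0,0,1,0.57,-0.76,-0.03,0,0,0,1,0.57,-0.76,-0.03,0,0,0,1,0.57,-0.76,-0.03,0,0,0,1,0.57,-0.76,-0.03,0,0,0])

```text
time_s: 2.75
position: [0.6013, -0.1379, 0.2686]
tool_rot: [[0.979, -0.204, 0.0], [-0.204, -0.979, 0.001], [0.0, -0.001, -1.0]]
ft_force: [-0.4, 0.0, -0.1]
grip_width: 0.0855
```

```bash
python3 - <<'E'
from h import *
s=env.observe(); cal=imaging.get_calibration("wrist")
print(s["position"],yaw(s["tool_rot"]),s["q"],s["ft_force"],s["wrist_torque"])
p,d=imaging.get_image("wrist"); cv2.imwrite("pics/w1.png",p); np.save("w1d.npy",d)
np.savez("w1.npz",**cal)
for t,z in (("nut_mid",.177),("follower",.192),("gland_nut",.166),("valve",.108)):
    for r in imaging.pinpoint("wrist",t)[:1]: print(t,r["score"],r["pixel"],atz(cal,r["pixel"],z))
E
```

```text
[ 0.6013 -0.1379  0.2686] -11.781114844634203 [-23.9093  28.046   60.6534   0.0367  91.3071  77.8727] [-0.4399  0.0499 -0.1162] [0.0026 0.0053 0.0168]
nut_mid 0.47 [159.6, 254.6] [0.5903 0.0007 0.177 ]
follower 0.69 [302.3, 179.6] [ 0.6324 -0.1323  0.192 ]
gland_nut 0.65 [302.2, 171.3] [ 0.6326 -0.1308  0.166 ]
valve 0.81 [307.7, 159.2] [ 0.6307 -0.1326  0.108 ]
```

View pics/w1.png

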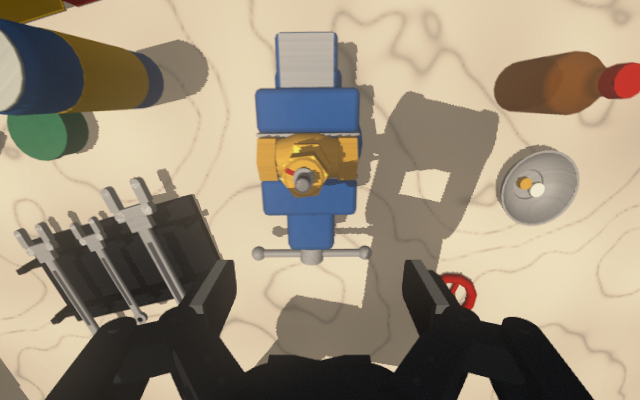

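```bash
python3 - <<'E'
from h import *
p=cv2.imread("pics/w1.png"); cal=dict(np.load("w1.npz"))
c=p[120:230,240:370]; cv2.imwrite("pics/w1z.png",cv2.resize(c,None,fx=6,fy=5.4,interpolation=cv2.INTER_CUBIC))
d=np.load("w1d.npy")
# depth to world points near nut
K=cal["camera_matrix"]; T=cal["world_from_camera"]
us,vs=np.meshgrid(np.arange(270,335),np.arange(140,215)); pts=np.stack([us,vs],-1).reshape(-1,1,2).astype(float)
n=cv2.undistortPoints(pts,K,np.array([cal["k1"],0,0,0,0.]))[:,0]
z=d[vs.ravel(),us.ravel()]; P=(T[:3,:3]@np.c_[n*z[:,None],z].T).T+T[:3,3]
for zc,lo,hi in(("stem",.2,.215),("foll",.189,.199),("nut",.182,.1895)):
    m=(P[:,2]>lo)&(P[:,2]<hi); print(zc,m.sum(),P[m].mean(0),P[m].min(0),P[m].max(0))
h=np.histogram(P[:,2],bins=np.arange(.13,.22,.004)); print(h[0],h[1][:-1])
E
```

```text
stem 225 [ 0.6336 -0.1324  0.2068] [ 0.6278 -0.1374  0.2006] [ 0.6384 -0.127   0.209 ]
foll 190 [ 0.6356 -0.1335  0.1912] [ 0.6235 -0.1402  0.189 ] [ 0.6408 -0.1243  0.199 ]
nut 1061 [ 0.6349 -0.1328  0.1863] [ 0.6176 -0.1493  0.1823] [ 0.6489 -0.1154  0.1895]
[ 10   5  28 340  56   0   0   0   6  32  35  34  40 390 695 126  20  10
  25 197   0   0] [0.13  0.134 0.138 0.142 0.146 0.15  0.154 0.158 0.162 0.166 0.17  0.174
 0.178 0.182 0.186 0.19  0.194 0.198 0.202 0.206 0.21  0.214]
```

View pics/w1z.png

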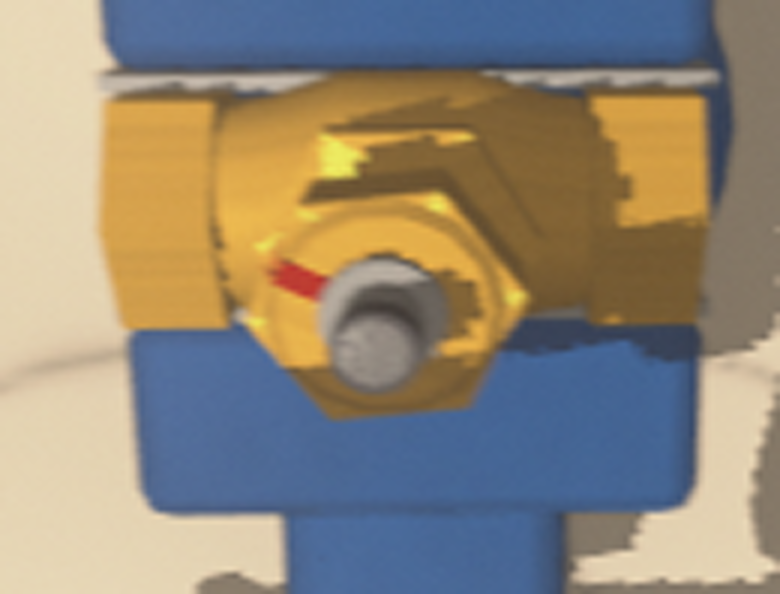

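```bash
cat >> h.py <<'E'
def nutfit(d,cal,box=(250,350,120,230),zr=(.1835,.1905)):
    K=cal["camera_matrix"]; T=cal["world_from_camera"]
    us,vs=np.meshgrid(np.arange(box[0],box[1]),np.arange(box[2],box[3])); pts=np.stack([us,vs],-1).reshape(-1,1,2).astype(float)
    n=cv2.undistortPoints(pts,K,np.array([cal["k1"],0,0,0,0.]))[:,0]
    z=d[vs.ravel(),us.ravel()]; P=(T[:3,:3]@np.c_[n*z[:,None],z].T).T+T[:3,3]
    Q=P[(P[:,2]>zr[0])&(P[:,2]<zr[1])][:,:2]
    best=None
    from scipy.optimize import minimize
    # hexagon fit: maximise inside count softly with fixed size, penalise outside & uncovered -> use occupancy on hull
    hull=cv2.convexHull(Q.astype(np.float32))[:,0]
    g=np.stack(np.meshgrid(np.arange(.60,.67,.0005),np.arange(-.165,-.10,.0005)),-1).reshape(-1,2)
    ins=np.array([cv2.pointPolygonTest(hull.reshape(-1,1,2),(float(a),float(b)),False)>=0 for a,b in g])
    def cost(v):
        a=np.radians(v[2]+np.arange(6)*60); N=np.c_[np.cos(a),np.sin(a)]
        m=(( g-v[:2])@N.T).max(1); s=1/(1+np.exp((m-v[3])/.0004))
        return np.sum((s-ins)**2)
    for a0 in range(0,60,10):
        c=hull.mean(0)
        r=minimize(cost,[*c,a0,.015],method="Nelder-Mead",options=dict(initial_simplex=np.array([[*c,a0,.015],[c[0]+.002,c[1],a0,.015],[c[0],c[1]+.002,a0,.015],[*c,a0+8,.015],[*c,a0,.0155]]),maxiter=600))
        if best is None or r.fun<best.fun: best=r
    return best.x,best.fun,len(Q)
E
python3 - <<'E'
from h import *
cal=dict(np.load("w1.npz")); d=np.load("w1d.npy")
print(nutfit(d,cal))
# red line
p=cv2.imread("pics/w1.png").astype(int)
b,g,r=p[...,0],p[...,1],p[...,2]
m=(r>120)&(g<60)&(b<60); m[:150]=0;m[200:]=0;m[:,:270]=0;m[:,335:]=0
v,u=np.nonzero(m); print(u.mean(),v.mean(),len(u)); 
for x in zip(u,v): pass
W=np.array([atz(cal,(a,c),.1875) for a,c in zip(u,v)]); print(W.mean(0),W.min(0),W.max(0))
c=np.array([.6335,-.1325]); D=W[:,:2].mean(0)-c; print(np.degrees(np.arctan2(D[1],D[0])),np.linalg.norm(D))
E
```

```text
(array([ 0.6331, -0.1321, 54.7189,  0.015 ]), np.float64(72.73335030076743), 1124)
291.0 173.0 1
[ 0.6377 -0.1249  0.1875] [ 0.6377 -0.1249  0.1875] [ 0.6377 -0.1249  0.1875]
61.054510240571474 0.008635124345682473
```

step_arm(steps=[1,0.1,-0.04,0.04,0,0,-1,1,0.1,-0.04,0.04,0,0,-1,1,0.1,-0.04,0.04,0,0,-1,1,0.1,-0.04,0.04,0,0,-1,1,0.1,-0.04,0.04,0,0,-1,1,0.1,-0.04,0.04,0,0,-1])

```text
time_s: 3.6
position: [0.6303, -0.1362, 0.2576]
tool_rot: [[0.837, 0.547, 0.0], [0.547, -0.837, -0.0], [-0.0, 0.0, -1.0]]
ft_force: [-0.8, -0.3, -0.5]
grip_width: 0.0855
```

step_arm(steps=[0.6,0,0,0,0,0,-1,0.6,0,0,0,0,0,-1,0.6,0,0,0,0,0,-1,0.6,0,0,0,0,0,-1,0.6,0,0,0,0,0,-1,0.6,0,0,0,0,0,-1])

```text
time_s: 4.2
position: [0.6303, -0.1361, 0.2576]
tool_rot: [[0.205, 0.979, 0.0], [0.979, -0.205, -0.0], [-0.0, 0.0, -1.0]]
ft_force: [0.6, -0.3, -0.8]
grip_width: 0.0515
```

```bash
python3 - <<'E'
from h import *
s=env.observe(); print(s["position"],yaw(s["tool_rot"]),s["q"],s["grip_width"],s["ft_force"],s["wrist_torque"])
rel([.6331,-.1321,.173],84.7)
cal=imaging.get_calibration("wrist")
p,d=imaging.get_image("wrist"); cv2.imwrite("pics/w2.png",p)
np.savez("w2.npz",d=d,**cal)
print(proj(cal,[.6331,-.1321,.1875]))
E
```

```text
[ 0.6303 -0.1361  0.2576] 78.1521432191572 [-22.6859  31.3887  56.5785  -0.0059  92.0251 -10.8383] 0.051453762248849816 [ 0.6075 -0.344  -0.7961] [-0.0035 -0.0036 -0.0373]
shift [0.0151 0.0065 0.282 ] turn [ 0.0001  0.0002 -0.1455]
[323.8507 217.7786]
```

View pics/w2.png

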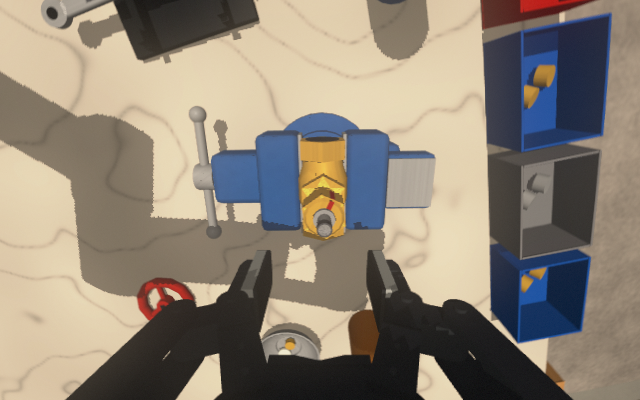

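```bash
python3 - <<'E'
from h import *
z=dict(np.load("w2.npz")); print(nutfit(z["d"],z,box=(290,360,170,260)))
E
```

```text
(array([ 0.6326, -0.1324, -6.1323,  0.0151]), np.float64(78.91930809489938), 1059)
```

The nut sits at (323,215) in the picture, and the second fit agrees with the first to 0.5 mm and 1°. Descend and close on it.

step_arm(steps=[0.6,0.015,0.007,0.28,0,0,-0.14,0.6,0.015,0.007,0.28,0,0,-0.14,0.6,0.015,0.007,0.28,0,0,-0.14,0.6,0.015,0.007,0.28,0,0,-0.14], grip_force=20)

```text
time_s: 4.65
position: [0.634, -0.1317, 0.1746]
tool_rot: [[0.101, 0.995, 0.001], [0.995, -0.101, -0.0], [-0.0, 0.001, -1.0]]
ft_force: [-0.4, 0.2, 1.5]
grip_width: 0.0513
```

step_arm(steps=[0.3,0,0,0,0,0,0,0.3,0,0,0,0,0,0,0.3,0,0,0,0,0,0,0.3,0,0,0,0,0,0,0.3,0,0,0,0,0,0], grip_force=20)

```text
time_s: 5.15
position: [0.6346, -0.1315, 0.1758]
tool_rot: [[0.1, 0.995, 0.004], [0.995, -0.1, -0.002], [-0.002, 0.004, -1.0]]
ft_force: [-0.9, -0.6, 7.1]
grip_width: 0.0296
```

```bash
cat > st.py <<'E'
from h import *
s=env.observe(); print("t",s["time_s"],"P",s["position"],"yaw",round(yaw(s["tool_rot"]),2),"w",round(s["grip_width"],4),"F",s["ft_force"],"M",s["wrist_torque"],"q",s["q"], "eff",s["joint_efforts"])
E
python3 st.py
```

```text
t 5.15 P [ 0.6346 -0.1315  0.1758] yaw 84.26 w 0.0296 F [-0.949  -0.6452  7.1045] M [-0.1569  0.165  -0.0045] q [-22.1449  34.6573  64.1666  -0.0301  80.9214 -16.4036] eff [  0.7736 -51.416  -20.5703   0.3386  -0.1433   0.0057]
```

step_arm(steps=[0.3,0,0,-0.005,0,0,0.12,0.3,0,0,-0.005,0,0,0.24,0.3,0,0,-0.005,0,0,0.36,0.3,0,0,-0.005,0,0,0.48,0.3,0,0,-0.005,0,0,0.6,0.3,0,0,-0.005,0,0,0.7,0.3,0,0,-0.005,0,0,0.7])

```text
time_s: 5.85
position: [0.635, -0.1318, 0.1758]
tool_rot: [[0.607, 0.795, 0.004], [0.795, -0.607, -0.002], [0.001, 0.004, -1.0]]
ft_force: [3.9, -4.0, -3.4]
grip_width: 0.0296
```

```bash
python3 st.py
```

```text
t 5.85 P [ 0.635  -0.1318  0.1758] yaw 52.63 w 0.0296 F [ 3.8748 -3.9975 -3.4095] M [-0.4957 -0.8479 -0.0677] q [-22.1522  34.7105  64.0727  -0.0197  80.9693  15.2234] eff [  1.2442 -57.8557 -21.2882   0.2047   1.4081   0.6473]
```

step_arm(steps=[0.3,0,0.004,0,0,0,0,0.3,0,0.004,0,0,0,0])

```text
time_s: 6.05
position: [0.6352, -0.1318, 0.1757]
tool_rot: [[0.605, 0.796, 0.001], [0.796, -0.605, -0.001], [0.0, 0.001, -1.0]]
ft_force: [1.4, 0.2, 1.6]
grip_width: 0.0297
```

```bash
python3 st.py
```

```text
t 6.05 P [ 0.6352 -0.1318  0.1757] yaw 52.78 w 0.0297 F [1.3638 0.1594 1.5779] M [-0.1223 -0.1605 -0.0487] q [-22.162   34.7958  63.9191   0.0011  81.1981  15.0581] eff [  0.2525 -55.0167 -21.8264   0.0703   0.3162  -0.0576]
```

step_arm(steps=[0.3,0,0,0,0,0,0.06,0.3,0,0,0,0,0,0.12,0.3,0,0,0,0,0,0.12])

```text
time_s: 6.35
position: [0.6352, -0.1319, 0.1756]
tool_rot: [[0.677, 0.736, 0.002], [0.736, -0.677, -0.001], [0.0, 0.002, -1.0]]
ft_force: [2.3, -0.7, 2.6]
grip_width: 0.03
```

```bash
cat > s2.py <<'E'
from h import *
s=env.observe(); R=s["tool_rot"]; print("t",round(s["time_s"],2),"P",s["position"],"yaw",round(yaw(R),2),"w",round(s["grip_width"],4),"Ftool",R.T@s["ft_force"],"Mz",s["wrist_torque"][2].round(3),"e6",s["joint_efforts"][5].round(3))
E
python3 s2.py
```

```text
t 6.35 P [ 0.6352 -0.1319  0.1756] yaw 47.36 w 0.03 Ftool [ 1.0428  2.2257 -2.5529] Mz -0.112 e6 0.417
```

step_arm(steps=[0.3,0,0,0,0,0,0.05,0.3,0,0,0,0,0,0.09,0.3,0,0,0,0,0,0.09])

```text
time_s: 6.65
position: [0.6353, -0.132, 0.1756]
tool_rot: [[0.727, 0.687, 0.002], [0.687, -0.727, -0.001], [0.001, 0.002, -1.0]]
ft_force: [2.9, -2.3, 2.8]
grip_width: 0.0299
```

```bash
python3 s2.py
```

```text
t 6.65 P [ 0.6353 -0.132   0.1756] yaw 43.38 w 0.0299 Ftool [ 0.5083  3.7004 -2.7811] Mz 0.003 e6 0.293
```

step_arm(steps=[0.3,0,0,0,0,0,0.05,0.3,0,0,0,0,0,0.09,0.3,0,0,0,0,0,0.09])

```text
time_s: 6.95
position: [0.6353, -0.132, 0.1755]
tool_rot: [[0.773, 0.634, 0.002], [0.634, -0.773, -0.001], [0.001, 0.002, -1.0]]
ft_force: [2.7, -1.9, 3.5]
grip_width: 0.0293
```

```bash
python3 s2.py
```

```text
t 6.95 P [ 0.6353 -0.132   0.1755] yaw 39.35 w 0.0293 Ftool [ 0.8411  3.1917 -3.4539] Mz -0.034 e6 0.295
```

step_arm(steps=[0.3,0,0.001,0,0,0,0.05,0.3,0,0.001,0,0,0,0.1,0.3,0,0.001,0,0,0,0.1])

```text
time_s: 7.25
position: [0.6354, -0.1321, 0.1754]
tool_rot: [[0.821, 0.572, 0.001], [0.572, -0.821, -0.001], [0.001, 0.001, -1.0]]
ft_force: [2.9, -1.8, 4.7]
grip_width: 0.0296
```

```bash
python3 s2.py
```

```text
t 7.25 P [ 0.6354 -0.1321  0.1754] yaw 34.86 w 0.0296 Ftool [ 1.3025  3.1474 -4.7181] Mz -0.095 e6 0.347
```

step_arm(steps=[0.3,0,0.002,0.001,0,0,0.05,0.3,0,0.002,0.001,0,0,0.1,0.3,0,0.002,0.001,0,0,0.1])

```text
time_s: 7.55
position: [0.6355, -0.1323, 0.1754]
tool_rot: [[0.863, 0.506, 0.001], [0.506, -0.863, -0.0], [0.001, 0.001, -1.0]]
ft_force: [1.5, -1.0, 7.4]
grip_width: 0.0294
```

```bash
python3 s2.py
```

```text
t 7.55 P [ 0.6355 -0.1323  0.1754] yaw 30.37 w 0.0294 Ftool [ 0.7731  1.5708 -7.3715] Mz -0.07 e6 0.301
```

step_arm(steps=[0.3,0,0,-0.003,0,0,0.05,0.3,0,0,-0.003,0,0,0.1,0.3,0,0,-0.003,0,0,0.1])

```text
time_s: 7.85
position: [0.6355, -0.1323, 0.1754]
tool_rot: [[0.9, 0.437, 0.0], [0.437, -0.9, 0.0], [0.0, 0.0, -1.0]]
ft_force: [2.3, -1.7, 1.5]
grip_width: 0.0298
```

```bash
python3 s2.py
```

```text
t 7.85 P [ 0.6355 -0.1323  0.1754] yaw 25.88 w 0.0298 Ftool [ 1.33    2.5003 -1.5351] Mz -0.058 e6 0.351
```

step_arm(steps=[0.3,0,0.001,0,0,0,0.05,0.3,0,0.001,0,0,0,0.1,0.3,0,0.001,0,0,0,0.1])

```text
time_s: 8.15
position: [0.6356, -0.1325, 0.1754]
tool_rot: [[0.931, 0.365, -0.0], [0.365, -0.931, 0.0], [0.0, -0.0, -1.0]]
ft_force: [3.2, 0.3, 2.9]
grip_width: 0.0296
```

```bash
python3 s2.py
```

```text
t 8.15 P [ 0.6356 -0.1325  0.1754] yaw 21.4 w 0.0296 Ftool [ 3.0955  0.8655 -2.9299] Mz -0.084 e6 0.347
```

step_arm(steps=[0.3,0.001,0,0,0,0,0.05,0.3,0.001,0,0,0,0,0.1,0.3,0.001,0,0,0,0,0.1])

```text
time_s: 8.45
position: [0.6356, -0.1325, 0.1754]
tool_rot: [[0.957, 0.291, -0.001], [0.291, -0.957, 0.0], [-0.001, -0.0, -1.0]]
ft_force: [0.7, -1.2, 2.5]
grip_width: 0.0294
```

```bash
python3 s2.py
```

```text
t 8.45 P [ 0.6356 -0.1325  0.1754] yaw 16.9 w 0.0294 Ftool [ 0.3016  1.297  -2.4632] Mz -0.07 e6 0.349
```

step_arm(steps=[0.3,0,0,0,0,0,0.05,0.3,0,0,0,0,0,0.1,0.3,0,0,0,0,0,0.1])

```text
time_s: 8.75
position: [0.6357, -0.1326, 0.1753]
tool_rot: [[0.977, 0.215, -0.001], [0.215, -0.977, 0.0], [-0.0, -0.0, -1.0]]
ft_force: [1.3, 0.2, 2.0]
grip_width: 0.0299
```

```bash
python3 s2.py
```

```text
t 8.75 P [ 0.6357 -0.1326  0.1753] yaw 12.4 w 0.0299 Ftool [ 1.3028  0.0595 -1.9744] Mz -0.106 e6 0.349
```

step_arm(steps=[0.3,0,0,0,0,0,0.05,0.3,0,0,0,0,0,0.1,0.3,0,0,0,0,0,0.1])

```text
time_s: 9.05
position: [0.6357, -0.1327, 0.1753]
tool_rot: [[0.991, 0.137, -0.001], [0.137, -0.991, -0.0], [-0.001, -0.0, -1.0]]
ft_force: [0.8, -1.5, 1.4]
grip_width: 0.0294
```

```bash
python3 s2.py
```

```text
t 9.05 P [ 0.6357 -0.1327  0.1753] yaw 7.89 w 0.0294 Ftool [ 0.5438  1.639  -1.3705] Mz -0.101 e6 0.35
```

step_arm(steps=[0.3,0,0,0,0,0,0.05,0.3,0,0,0,0,0,0.1,0.3,0,0,0,0,0,0.1])

```text
time_s: 9.35
position: [0.6357, -0.1327, 0.1752]
tool_rot: [[0.998, 0.059, -0.001], [0.059, -0.998, -0.0], [-0.001, 0.0, -1.0]]
ft_force: [0.4, -3.4, 1.2]
grip_width: 0.0294
```

```bash
python3 s2.py
```

```text
t 9.35 P [ 0.6357 -0.1327  0.1752] yaw 3.4 w 0.0294 Ftool [ 0.2399  3.456  -1.1826] Mz 0.025 e6 0.444
```

step_arm(steps=[0.3,0,0,0,0,0,0.04,0.3,0,0,0,0,0,0.05,0.3,0,0,0,0,0,0.05])

```text
time_s: 9.65
position: [0.6357, -0.1327, 0.1753]
tool_rot: [[1.0, 0.021, -0.0], [0.021, -1.0, -0.0], [-0.0, 0.0, -1.0]]
ft_force: [0.4, -3.2, 1.3]
grip_width: 0.0297
```

```bash
python3 s2.py
```

```text
t 9.65 P [ 0.6357 -0.1327  0.1753] yaw 1.18 w 0.0297 Ftool [ 0.2956  3.1975 -1.3043] Mz 0.745 e6 0.824
```

Torque jumped from 0.03 to 0.75 N·m over the last 2°, so the nut is seated. Let go of it.

step_arm(steps=[0.65,0,0,0,0,0,0,0.65,0,0,0,0,0,0,0.65,0,0,0,0,0,0,0.65,0,0,0,0,0,0])

```text
time_s: 10.05
position: [0.6357, -0.1323, 0.1753]
tool_rot: [[1.0, 0.018, -0.0], [0.018, -1.0, 0.0], [-0.0, -0.0, -1.0]]
ft_force: [0.1, 0.4, -0.1]
grip_width: 0.0556
```

```bash
python3 s2.py
```

```text
t 10.05 P [ 0.6357 -0.1323  0.1753] yaw 1.04 w 0.0556 Ftool [ 0.1313 -0.389   0.1133] Mz 0.044 e6 -0.002
```

step_arm(steps=[0.65,-0.15,0,-0.35,0,0,0,0.65,-0.15,0,-0.35,0,0,0,0.65,-0.15,0,-0.35,0,0,0,0.65,-0.15,0,-0.35,0,0,0])

```text
time_s: 10.45
position: [0.5909, -0.1335, 0.2829]
tool_rot: [[1.0, 0.018, 0.004], [0.018, -1.0, -0.002], [0.004, 0.002, -1.0]]
ft_force: [0.8, 0.3, -0.6]
grip_width: 0.0552
```

```bash
python3 - <<'E'
from h import *
s=env.observe(); print(s["position"],yaw(s["tool_rot"]),s["q"],s["grip_width"],s["ft_force"],s["wrist_torque"])
cal=imaging.get_calibration("wrist")
p,d=imaging.get_image("wrist"); cv2.imwrite("pics/w3.png",p)
np.savez("w3.npz",d=d,**cal)
u,v=proj(cal,[.6346,-.1327,.187]); print(u,v)
u,v=int(u),int(v)
print(nutfit(d,cal,box=(u-40,u+40,v-50,v+50)))
m=[imaging.pinpoint("wrist",t)[:1] for t in("wrench_large_grip","wrench_large_jaw")]
for r in m: 
    if r: print(r[0]["score"],r[0]["pixel"],atz(cal,r[0]["pixel"],.04))
c=p[v-60:v+60,u-70:u+70]; cv2.imwrite("pics/w3z.png",cv2.resize(c,None,fx=5,fy=5,interpolation=cv2.INTER_CUBIC))
E
```

```text
[ 0.5909 -0.1335  0.2829] 1.0233331518699786 [-23.9179  26.3299  61.2445   0.0104  92.15    65.0594] 0.055219371863346675 [ 0.7854  0.3161 -0.5949] [-0.0082 -0.0202 -0.0245]
319.20321221196946 154.9285887749822
(array([ 0.633 , -0.1322, 32.9821,  0.0149]), np.float64(67.88811090609279), 1032)
0.55 [141.7, 208.7] [0.5336 0.1034 0.04  ]
```

View pics/w3.png

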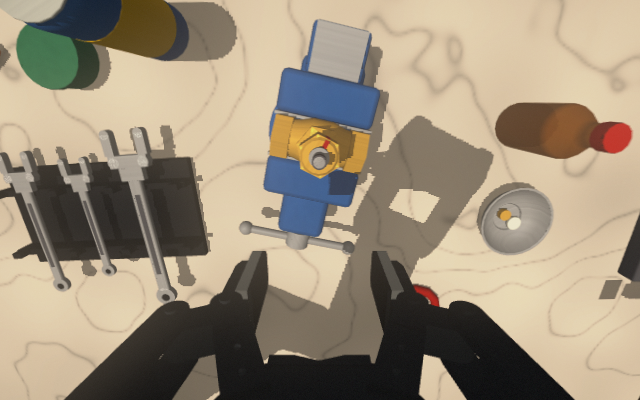

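View pics/w3z.png

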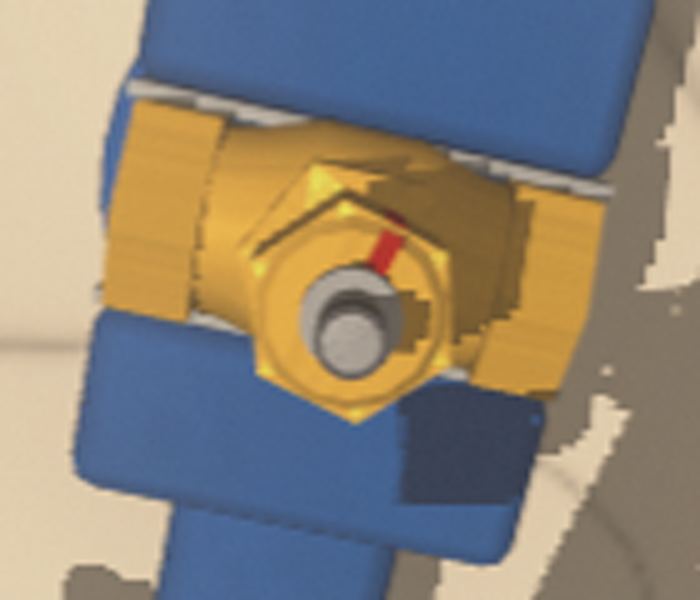

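The picture shows the paint line at (326,143) on the seated nut. Vision puts the flats at about −27°, and the gripper yaw gives −29°. The nut is free, so next is a close look at the large wrench.

```bash
python3 - <<'E'
from h import *
rel([.49,.108,.17],7)
E
```

```text
shift [-0.3201 -0.8093  0.3634] turn [-0.0022  0.0037 -0.1325]
```

step_arm(steps=[0.6,-0.32,-0.81,0.36,0,0,-0.13,0.6,-0.32,-0.81,0.36,0,0,-0.13,0.6,-0.32,-0.81,0.36,0,0,-0.13,0.6,-0.32,-0.81,0.36,0,0,-0.13,0.6,-0.32,-0.81,0.36,0,0,-0.13,0.6,-0.32,-0.81,0.36,0,0,-0.13,0.6,-0.32,-0.81,0.36,0,0,-0.13,0.6,-0.32,-0.81,0.36,0,0,-0.13])

```text
time_s: 11.4
position: [0.4903, 0.1081, 0.1713]
tool_rot: [[0.993, 0.121, -0.002], [0.121, -0.993, -0.0], [-0.002, -0.0, -1.0]]
ft_force: [0.4, -0.3, -0.0]
grip_width: 0.0512
```

```bash
python3 - <<'E'
from h import *
s=env.observe(); print(s["position"],yaw(s["tool_rot"]),s["q"],s["grip_width"])
cal=imaging.get_calibration("wrist")
p,d=imaging.get_image("wrist"); cv2.imwrite("pics/w4.png",p)
ms=imaging.regions_of("wrist","wrench_large")
for r in ms: print(r["score"],r["pixel"],r["mask"].sum())
m=ms[0]["mask"] if ms else np.zeros(d.shape,bool)
np.savez("w4.npz",d=d,mask=m,**cal)
for t in("wrench_large_grip","wrench_large_jaw","wrench_large","rack"):
    for r in imaging.pinpoint("wrist",t)[:2]: print(t,r["score"],r["pixel"],atz(cal,r["pixel"],.04))
q=p.copy(); q[m]=(q[m]*.6+np.array([0,100,0])).astype(np.uint8); cv2.imwrite("pics/w4m.png",q)
E
```

```text
[0.4903 0.1081 0.1713] 6.965385631846177 [-1.0919 21.3628 88.9801 -0.0132 69.7924 81.9473] 0.051207059838789884
0.56 [328.5, 99.7] 7765
wrench_large_grip 0.66 [244.0, 147.3] [0.5257 0.1783 0.04  ]
wrench_large_jaw 0.25 [331.4, 153.1] [0.5298 0.1026 0.04  ]
wrench_large 0.9 [330.7, 151.6] [0.531  0.1034 0.04  ]
wrench_large 0.41 [611.2, 322.1] [ 0.3818 -0.2344  0.04  ]
rack 0.6 [255.0, 141.6] [0.5318 0.1691 0.04  ]
```

View pics/w4m.png

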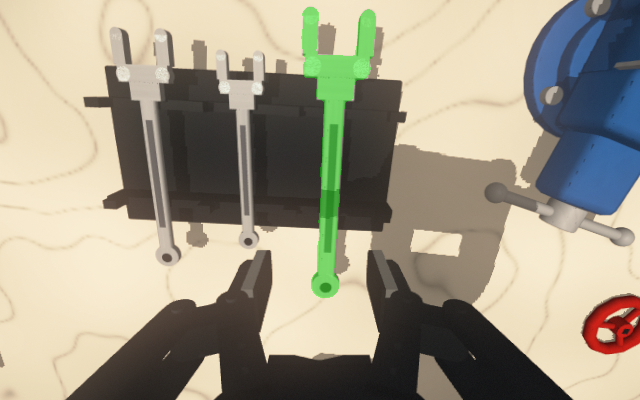

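```bash
python3 - <<'E'
from h import *
f=dict(np.load("w4.npz")); m=f["mask"]; d=f["d"]
v,u=np.nonzero(m); K=f["camera_matrix"];T=f["world_from_camera"]
n=cv2.undistortPoints(np.stack([u,v],-1).reshape(-1,1,2).astype(float),K,np.array([f["k1"],0,0,0,0.]))[:,0]
D=(T[:3,:3]@np.c_[n,np.ones(len(n))].T).T; W=T[:3,3]+D*((.044-T[2,3])/D[:,2])[:,None]
z=d[v,u]; P=(T[:3,:3]@np.c_[n*z[:,None],z].T).T+T[:3,3]
print("depth z pct",np.percentile(P[:,2],[10,50,90]))
for Q,nm in((W,"plane"),(P,"depth")):
    # shank rows
    sel=(Q[:,0]>.43)&(Q[:,0]<.57)
    bins=np.arange(.43,.57,.005); c=[]
    for b in bins:
        k=(Q[:,0]>b)&(Q[:,0]<b+.005)
        if k.sum()>5: c.append((b+.0025,(Q[k,1].min()+Q[k,1].max())/2,Q[k,1].max()-Q[k,1].min()))
    c=np.array(c); a=np.polyfit(c[:,0],c[:,1],1); print(nm,"heading",np.degrees(np.arctan(a[0])),"y at .53",np.polyval(a,.53),"width",np.median(c[:,2]),"resid",np.std(c[:,1]-np.polyval(a,c[:,0])))
    e=np.array([1,a[0]])/np.hypot(1,a[0]); t=Q[:,:2]@e; o=np.array([0,a[1]])@e
    lo,hi=t.min(),t.max(); print(" extent",lo,hi,hi-lo)
    for l,off in((lo,147),(hi,-110)):
        g=l+off/1000; pt=np.array([0,a[1]])+e*(g-o); print("  grip",pt)
E
```

```text
depth z pct [0.0424 0.0439 0.0453]
plane heading 4.737388342483363 y at .53 0.10286585144492247 width 0.016771618480865808 resid 0.00035011495266668523
 extent 0.38981857797850744 0.6461973263759845 0.25637874839747704
  grip [0.5301 0.1029]
  grip [0.5295 0.1028]
depth heading 4.946993063165188 y at .53 0.10230017884462717 width 0.01712195024586438 resid 0.0008505016592366062
 extent 0.3563790107359594 0.6578026378560827 0.3014236271201233
  grip [0.4967 0.0994]
  grip [0.5409 0.1032]
```

```bash
python3 - <<'E'
from h import *
rel([.5314,.1024,.15],4.75)
rel([.5314,.1024,.038],4.75)
E
```

```text
shift [0.1321 0.0315 0.0751] turn [ 0.0001 -0.0005  0.0458]
shift [0.1319 0.0315 0.4484] turn [ 0.0001 -0.0005  0.0458]
```

step_arm(steps=[0.6,0.132,0.032,0.1,0,0,0.048,0.6,0.132,0.032,0.25,0,0,0.048,0.6,0.132,0.032,0.4,0,0,0.048,0.6,0.132,0.032,0.448,0,0,0.048,0.6,0.132,0.032,0.448,0,0,0.048,0.6,0.132,0.032,0.448,0,0,0.048])

```text
time_s: 12.3
position: [0.5316, 0.1027, 0.0387]
tool_rot: [[0.997, 0.082, 0.001], [0.082, -0.997, -0.0], [0.001, 0.0, -1.0]]
ft_force: [-0.3, -0.1, 0.0]
grip_width: 0.0511
```

```bash
python3 st.py; python3 - <<'E'
from h import *
p,d=imaging.get_image("wrist"); cv2.imwrite("pics/w5.png",p)
E
```

```text
t 12.3 P [0.5316 0.1027 0.0387] yaw 4.7 w 0.0511 F [-0.3289 -0.0781  0.048 ] M [ 0.007  -0.0142 -0.0067] q [-1.5975 34.905  91.5611 -0.0002 53.4701 83.7075] eff [ -0.0945 -46.6401 -14.4212  -0.0019  -0.0206  -0.0012]
```

View pics/w5.png

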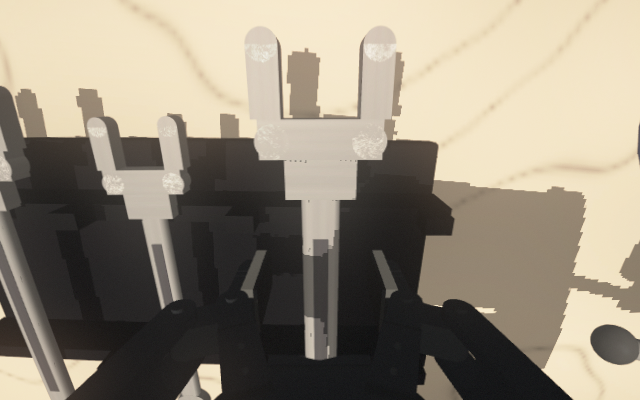

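step_arm(steps=[0,0,0,0,0,0,0,0,0,0,0,0,0,0,0,0,0,0,0,0,0,0,0,0,0,0,0,0,0,0,0,0,0,0,0], grip_force=100)

```text
time_s: 12.85
position: [0.5314, 0.1031, 0.0392]
tool_rot: [[0.997, 0.083, 0.002], [0.083, -0.997, -0.0], [0.002, 0.0, -1.0]]
ft_force: [-1.2, -0.9, 7.9]
grip_width: 0.0147
```

```bash
python3 st.py
```

```text
t 12.85 P [0.5314 0.1031 0.0392] yaw 4.74 w 0.0147 F [-1.2119 -0.9392  7.8935] M [-0.065   0.279   0.0224] q [-1.5565 34.838  91.5921 -0.006  53.4553 83.7094] eff [  0.0056 -44.7573 -14.3715   0.0883  -0.3859   0.0273]
```

step_arm(steps=[0,0,0,-0.1,0,0,0,0,0,0,-0.25,0,0,0,0,0,0,-0.4,0,0,0,0,0,0,-0.55,0,0,0,0,0,0,-0.55,0,0,0])

```text
time_s: 13.35
position: [0.5328, 0.1032, 0.209]
tool_rot: [[0.997, 0.083, 0.011], [0.083, -0.997, -0.0], [0.011, 0.001, -1.0]]
ft_force: [1.9, 0.2, -3.7]
grip_width: 0.0152
```

```bash
python3 - <<'E'
from h import *
s=env.observe(); print(s["position"],yaw(s["tool_rot"]),s["grip_width"],s["ft_force"],s["wrist_torque"])
cal=imaging.get_calibration("wrist")
p,d=imaging.get_image("wrist"); cv2.imwrite("pics/w6.png",p)
np.savez("w6.npz",d=d,P=s["position"],R=s["tool_rot"],**cal)
E
```

```text
[0.5328 0.1032 0.209 ] 4.740290643767635 0.015176188880185687 [ 1.9159  0.2255 -3.6589] [ 0.0072 -0.0295  0.084 ]
```

View pics/w6.png

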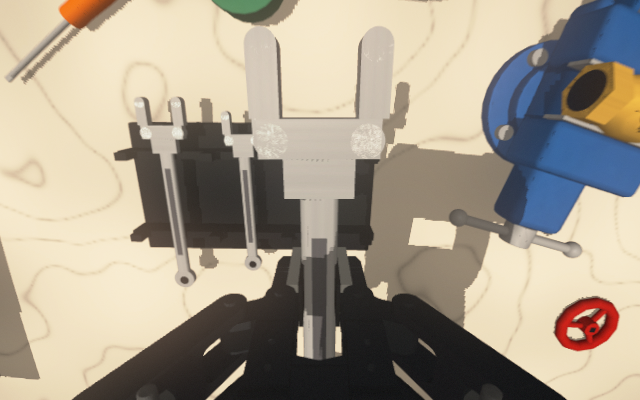

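```bash
python3 - <<'E'
from h import *
f=dict(np.load("w6.npz")); d=f["d"];K=f["camera_matrix"];T=f["world_from_camera"]
v,u=np.mgrid[10:260,200:440]; v=v.ravel();u=u.ravel()
n=cv2.undistortPoints(np.stack([u,v],-1).reshape(-1,1,2).astype(float),K,np.array([f["k1"],0,0,0,0.]))[:,0]
z=d[v,u]; P=(T[:3,:3]@np.c_[n*z[:,None],z].T).T+T[:3,3]
Q=(P-f["P"])@f["R"]
k=(abs(Q[:,2])<.02)&(Q[:,0]>.03)&(z>0)&(abs(Q[:,1])<.04); Q=Q[k]
print(k.sum(),Q.min(0),Q.max(0))
c=[]
for b in np.arange(.04,.115,.005):
    q=Q[(Q[:,0]>b)&(Q[:,0]<b+.005)]
    if len(q)>5: c.append((b+.0025,q[:,1].min()*1e3,q[:,1].max()*1e3,(q[:,1].min()+q[:,1].max())*500,np.median(q[:,2])*1e3)); print(np.array(c[-1]).round(4))
c=np.array(c); print(np.polyfit(c[:,0],c[:,3],1), np.polyfit(c[:,0],c[:,4],1))
E
```

```text
15271 [ 0.03   -0.0284 -0.0074] [0.1085 0.0273 0.0067]
[  0.0425 -15.6012  14.1842  -0.7085  -4.3553]
[  0.0475 -15.888   14.1669  -0.8605  -4.5974]
[  0.0525 -15.6792  14.3414  -0.6689  -4.5784]
[  0.0575 -24.662   22.9374  -0.8623  -4.572 ]
[  0.0625 -26.4115  25.3273  -0.5421  -5.295 ]
[  0.0675 -27.0161  25.9531  -0.5315  -5.2576]
[  0.0725 -26.1661  25.1287  -0.5187  -5.2407]
[  0.0775 -27.9489  27.1216  -0.4136  -5.0394]
[  0.0825 -28.1864  27.1787  -0.5038  -5.147 ]
[  0.0875 -28.4255  27.1071  -0.6592  -5.1491]
[  0.0925 -28.3891  27.2214  -0.5838  -5.1147]
[  0.0975 -28.3077  27.2887  -0.5095  -5.0247]
[  0.1025 -28.2453  27.2707  -0.4873  -5.0832]
[  0.1075 -27.303   26.4196  -0.4417  -5.0569]
[ 4.6423 -0.9404] [-9.2386 -4.2722]
```

```bash
cat > plan.py <<'E'
from h import *
import sys
AX=np.array([.6346,-.1327]); 
def grip(phi,s=0,z=.176,rad=.095,ax=AX):
    a=np.radians(phi); return [*(ax-(rad+s)*np.array([np.cos(a),np.sin(a)])),z]
E
python3 - <<'E'
from plan import *
print(grip(62,.045)); rel([.55,-.08,.25],34); rel(grip(62,.045,.25),62)
E
```

```text
[np.float64(0.5688739812099753), np.float64(-0.2563126630002498), 0.176]
shift [ 0.0118  0.6136 -0.1479] turn [ 0.0025 -0.0065 -0.6503]
shift [ 0.0259  1.2045 -0.1475] turn [ 0.0041 -0.0059 -1.2725]
```

step_arm(steps=[0,0,0.07,-0.1,0,0,-0.07,0,0,0.16,-0.15,0,0,-0.16,0,0,0.28,-0.15,0,0,-0.28,0,0,0.4,-0.15,0,0,-0.4,0,0.01,0.5,-0.15,0,0,-0.52,0,0.01,0.61,-0.15,0,0,-0.65])

```text
time_s: 14.0
position: [0.5484, -0.08, 0.2459]
tool_rot: [[0.827, 0.562, -0.004], [0.562, -0.827, 0.002], [-0.002, -0.003, -1.0]]
ft_force: [0.6, 1.1, -3.0]
grip_width: 0.0143
```

```bash
python3 - <<'E'
from plan import *
rel(grip(62,.045,.25),62)
E
```

```text
shift [-0.274   0.5242 -0.0148] turn [-0.0048  0.0017 -0.6177]
```

step_arm(steps=[0,-0.05,0.1,-0.01,0,0,-0.11,0,-0.1,0.19,-0.01,0,0,-0.22,0,-0.15,0.29,-0.01,0,0,-0.34,0,-0.21,0.4,-0.01,0,0,-0.48,0,-0.25,0.48,-0.01,0,0,-0.58,0,-0.274,0.524,-0.01,0,0,-0.618,0,-0.274,0.524,-0.01,0,0,-0.618])

```text
time_s: 14.7
position: [0.568, -0.257, 0.2482]
tool_rot: [[0.475, 0.88, -0.004], [0.88, -0.475, 0.002], [0.0, -0.004, -1.0]]
ft_force: [-0.1, 1.0, -3.8]
grip_width: 0.0148
```

```bash
python3 - <<'E'
from plan import *
s=env.observe(); print(s["position"],yaw(s["tool_rot"]),s["tool_rot"],s["q"])
rel(grip(62,.045,.176),62)
cal=imaging.get_calibration("wrist")
p,d=imaging.get_image("wrist"); cv2.imwrite("pics/w7.png",p)
np.savez("w7.npz",d=d,P=s["position"],R=s["tool_rot"],**cal)
E
```

```text
[ 0.568  -0.257   0.2482] 61.66937793993689 [[ 0.4746  0.8802 -0.0038]
 [ 0.8802 -0.4746  0.0022]
 [ 0.0002 -0.0044 -1.    ]] [-35.201   29.4889  61.4871  -0.0204  89.2753  -6.8701]
shift [0.0034 0.0024 0.2405] turn [-0.0056 -0.0002 -0.0073]
```

View pics/w7.png

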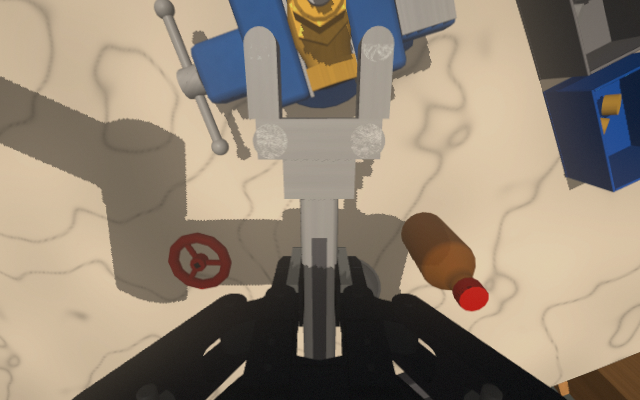

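step_arm(steps=[0,0.003,0.002,0.08,0,0,-0.007,0,0.003,0.002,0.16,0,0,-0.007,0,0.003,0.002,0.22,0,0,-0.007,0,0.003,0.002,0.24,0,0,-0.007,0,0.003,0.002,0.24,0,0,-0.007])

```text
time_s: 15.25
position: [0.5694, -0.2539, 0.1781]
tool_rot: [[0.468, 0.884, -0.002], [0.884, -0.468, 0.002], [0.0, -0.002, -1.0]]
ft_force: [-0.1, -0.2, -3.0]
grip_width: 0.0146
```

```bash
python3 - <<'E'
from plan import *
s=env.observe(); print(s["position"],yaw(s["tool_rot"]),s["ft_force"],s["wrist_torque"])
rel(grip(62,.02),62); rel(grip(62,0),62)
cal=imaging.get_calibration("wrist")
p,d=imaging.get_image("wrist"); cv2.imwrite("pics/w8.png",p)
np.savez("w8.npz",d=d,P=s["position"],R=s["tool_rot"],**cal)
E
```

```text
[ 0.5694 -0.2539  0.1781] 62.11949669391568 [-0.0849 -0.1794 -3.0286] [-0.0595 -0.0271  0.0123]
shift [0.0753 0.0026 0.007 ] turn [-0.0031 -0.0005  0.0027]
shift [0.142  0.0027 0.007 ] turn [-0.0031 -0.0005  0.0027]
```

View pics/w8.png

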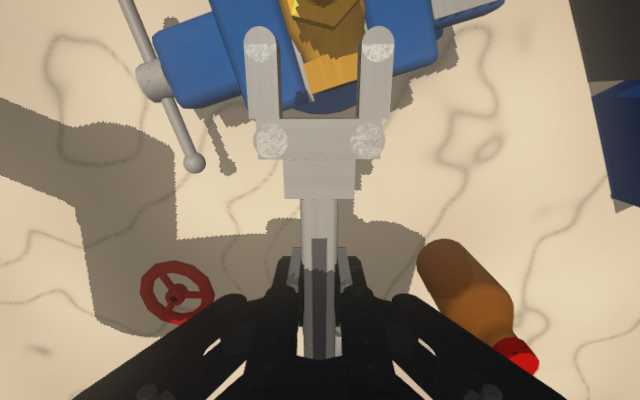

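step_arm(steps=[0,0.03,0.002,0.006,0,0,0,0,0.06,0.002,0.006,0,0,0,0,0.075,0.002,0.006,0,0,0,0,0.075,0.002,0.006,0,0,0])

```text
time_s: 15.7
position: [0.5812, -0.2343, 0.1776]
tool_rot: [[0.467, 0.884, 0.001], [0.884, -0.467, -0.0], [0.0, 0.001, -1.0]]
ft_force: [-0.2, -0.5, -2.7]
grip_width: 0.0145
```

```bash
python3 - <<'E'
from plan import *
s=env.observe(); print(s["position"],yaw(s["tool_rot"]),s["ft_force"],s["wrist_torque"])
rel(grip(62,0),62)
cal=imaging.get_calibration("wrist")
p,d=imaging.get_image("wrist"); cv2.imwrite("pics/w9.png",p)
np.savez("w9.npz",d=d,P=s["position"],R=s["tool_rot"],**cal)
E
```

```text
[ 0.5812 -0.2343  0.1776] 62.173460544268416 [-0.1597 -0.4673 -2.7208] [-0.0209  0.035  -0.052 ]
shift [ 0.0659 -0.0015  0.0053] turn [ 0.0007 -0.0001  0.0039]
```

View pics/w9.png

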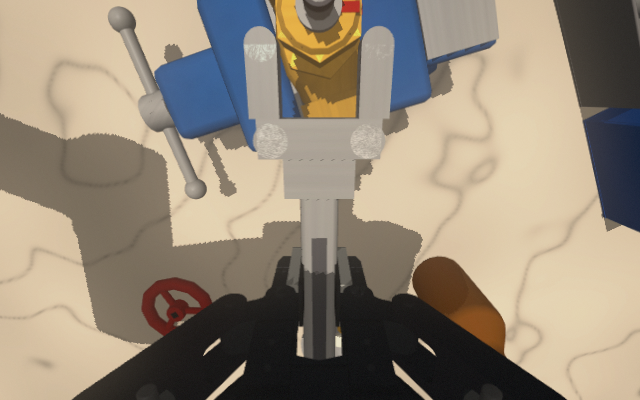

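step_arm(steps=[0,0.015,-0.001,0.005,0,0,0,0,0.03,-0.001,0.005,0,0,0,0,0.045,-0.001,0.005,0,0,0,0,0.055,-0.001,0.005,0,0,0,0,0.055,-0.001,0.005,0,0,0])

```text
time_s: 16.25
position: [0.5883, -0.2201, 0.1757]
tool_rot: [[0.468, 0.884, 0.0], [0.884, -0.468, 0.0], [0.0, -0.0, -1.0]]
ft_force: [0.3, -0.0, -3.4]
grip_width: 0.0146
```

```bash
python3 - <<'E'
from plan import *
s=env.observe(); print(s["position"],yaw(s["tool_rot"]),"Ft",s["tool_rot"].T@s["ft_force"],s["wrist_torque"])
rel(grip(62,0),62)
p,d=imaging.get_image("wrist"); cv2.imwrite("pics/w10.png",p)
E
```

```text
[ 0.5883 -0.2201  0.1757] 62.12737014672601 Ft [0.1195 0.2587 3.4105] [-0.0304  0.0049  0.0324]
shift [ 0.0129 -0.0006 -0.0009] turn [-0.     -0.0001  0.0028]
```

View pics/w10.png

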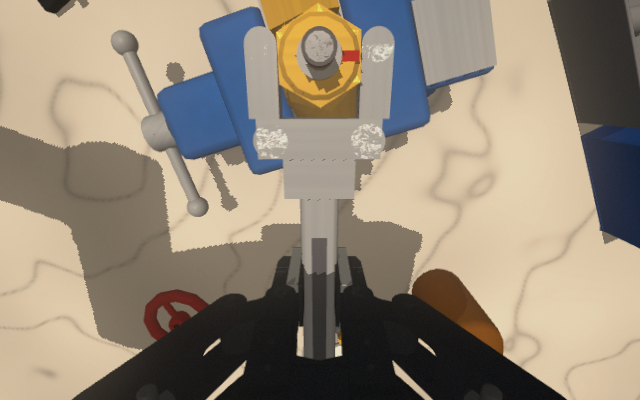

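step_arm(steps=[0,0.006,0,0,0,0,0,0,0.012,0,0,0,0,0,0,0.012,0,0,0,0,0])

```text
time_s: 16.6
position: [0.5899, -0.2172, 0.1757]
tool_rot: [[0.468, 0.884, -0.0], [0.884, -0.468, 0.0], [0.0, -0.0, -1.0]]
ft_force: [-0.0, -0.7, -4.0]
grip_width: 0.0143
```

```bash
python3 - <<'E'
from plan import *
s=env.observe(); print(s["position"],yaw(s["tool_rot"]),"Ft",s["tool_rot"].T@s["ft_force"],s["wrist_torque"])
rel(grip(62,0),62)
p,d=imaging.get_image("wrist"); cv2.imwrite("pics/w11.png",p[0:200,200:440].repeat(3,0).repeat(3,1))
E
```

```text
[ 0.5899 -0.2172  0.1757] 62.10859520666029 Ft [-0.6454  0.3342  3.9848] [-0.0252  0.0151  0.0099]
shift [ 0.0019 -0.0006 -0.001 ] turn [-0.0001 -0.0001  0.0024]
```

View pics/w11.png

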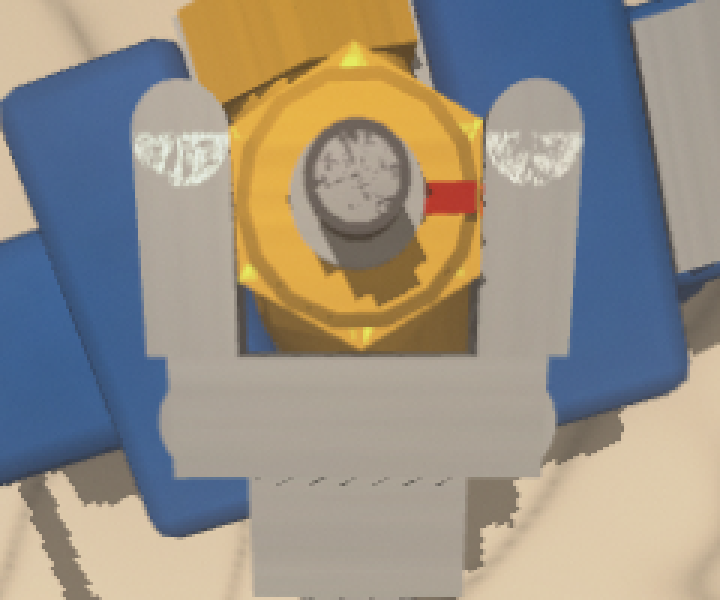

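The nut lies fully in the jaw, its corner at about (362,348) in the enlarged picture, at the jaw bottom, and there is no force. Now I'll swing the wrench clockwise about the nut axis.

step_arm(steps=[0,0.001,-0.022,0,0,0,0.089,0,0.003,-0.044,0,0,0,0.178,0,0.003,-0.044,0,0,0,0.178])

```text
time_s: 16.95
position: [0.5787, -0.2103, 0.176]
tool_rot: [[0.587, 0.81, 0.001], [0.81, -0.587, -0.001], [0.0, 0.001, -1.0]]
ft_force: [3.4, -1.0, -4.2]
grip_width: 0.0146
```

```bash
cat > s3.py <<'E'
from plan import *
s=env.observe(); R=s["tool_rot"]; P=s["position"]
F=s["ft_force"]; t=np.cross(np.r_[P[:2]-AX,0],F)[2]+0
y=yaw(R); jaw=P[:2]+.0955*np.array([np.cos(np.radians(y)),np.sin(np.radians(y))])
print("t",round(s["time_s"],2),"P",P,"yaw",round(y,2),"Ft",R.T@F,"Mz",s["wrist_torque"][2].round(3),"torque about axis",round(t+s["wrist_torque"][2],3),"jaw-axis mm",(jaw-AX)*1e3, "tilt",R[2,:2])
E
python3 s3.py
```

```text
t 16.95 P [ 0.5787 -0.2103  0.176 ] yaw 54.07 Ft [1.2198 3.3696 4.2107] Mz 0.125 torque about axis 0.448 jaw-axis mm [ 0.1639 -0.2717] tilt [0.0003 0.0013]
```

step_arm(steps=[0,0,-0.011,0,0,0,0.044,0,0.001,-0.022,0,0,0,0.089,0,0.001,-0.022,0,0,0,0.089])

```text
time_s: 17.25
position: [0.5741, -0.2065, 0.1761]
tool_rot: [[0.64, 0.768, 0.002], [0.768, -0.64, -0.001], [0.0, 0.002, -1.0]]
ft_force: [5.2, -0.7, -4.2]
grip_width: 0.0145
```

```bash
python3 s3.py
```

```text
t 17.25 P [ 0.5741 -0.2065  0.1761] yaw 50.19 Ft [2.7825 4.3915 4.25  ] Mz 0.28 torque about axis 0.703 jaw-axis mm [ 0.6383 -0.4878] tilt [0.0005 0.0021]
```

step_arm(steps=[0,0,-0.011,0,0,0,0.044,0,0.001,-0.022,0,0,0,0.089,0,0.001,-0.022,0,0,0,0.089])

```text
time_s: 17.55
position: [0.5691, -0.2021, 0.176]
tool_rot: [[0.692, 0.722, 0.001], [0.722, -0.692, -0.001], [0.0, 0.002, -1.0]]
ft_force: [4.2, -1.3, -4.1]
grip_width: 0.015
```

```bash
python3 s3.py; python3 - <<'E'
from h import *
p,d=imaging.get_image("wrist"); cv2.imwrite("pics/w12.png",p[0:200,200:440].repeat(3,0).repeat(3,1))
E
```

```text
t 17.55 P [ 0.5691 -0.2021  0.176 ] yaw 46.19 Ft [1.9428 3.9454 4.1295] Mz 0.339 torque about axis 0.718 jaw-axis mm [ 0.6278 -0.4601] tilt [0.0004 0.0016]
```

View pics/w12.png

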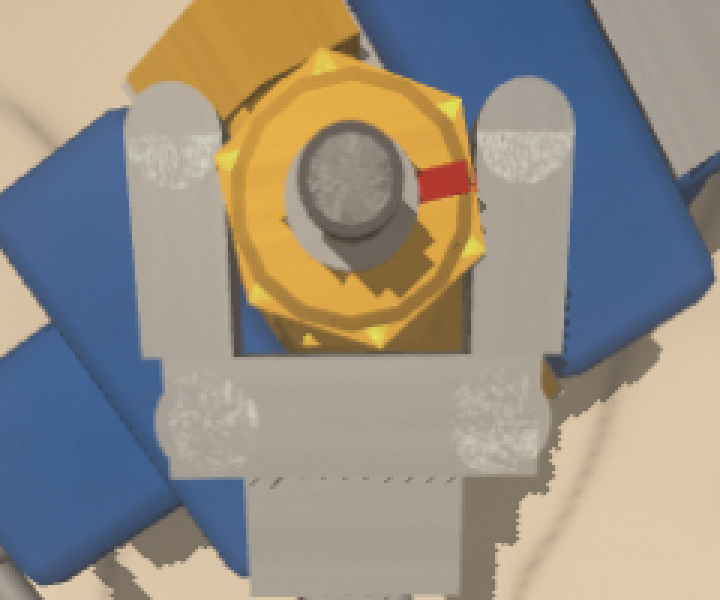

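step_arm(steps=[0,0.001,-0.022,0,0,0,0.089,0,0.003,-0.044,0,0,0,0.178,0,0.007,-0.066,0,0,0,0.267,0,0.012,-0.088,0,0,0,0.356,0,0.019,-0.109,0,0,0,0.444,0,0.019,-0.109,0,0,0,0.444])

```text
time_s: 18.2
position: [0.5494, -0.1754, 0.1761]
tool_rot: [[0.897, 0.441, 0.001], [0.441, -0.897, -0.002], [0.001, 0.002, -1.0]]
ft_force: [5.1, -4.0, -4.5]
grip_width: 0.0148
```

```bash
python3 s3.py; cat > paint.py <<'E'
from h import *
def paint(p,cal,ctr=None):
    hsv=cv2.cvtColor(p,cv2.COLOR_BGR2HSV); m=((hsv[...,0]<7)|(hsv[...,0]>174))&(hsv[...,1]>170)&(hsv[...,2]>80)
    k,l,st,c=cv2.connectedComponentsWithStats(m.astype(np.uint8),connectivity=8)
    u0,v0=proj(cal,[.6346,-.1327,.187]) if ctr is None else ctr
    best=[i for i in range(1,k) if st[i,4]>8 and np.hypot(*(c[i]-[u0,v0]))<45]
    out=[]
    for i in best:
        v,u=np.nonzero(l==i); W=np.array([atz(cal,(a,b),.187)[:2] for a,b in zip(u,v)])
        C=np.cov(W.T); w,V=np.linalg.eigh(C); e=V[:,1]
        if e@(W.mean(0)-[.6346,-.1327])<0: e=-e
        D=W.mean(0)-[.6346,-.1327]
        out.append((len(u),c[i],"pca",np.degrees(np.arctan2(e[1],e[0])),"radial",np.degrees(np.arctan2(D[1],D[0])),np.sqrt(w)*1e3))
    return out
E
python3 - <<'E'
from paint import *
f=dict(np.load("w3.npz")); print(paint(cv2.imread("pics/w3.png"),f))
f=dict(np.load("w9.npz")); print(paint(cv2.imread("pics/w9.png"),f))
s=env.observe(); cal=imaging.get_calibration("wrist")
p,d=imaging.get_image("wrist"); cv2.imwrite("pics/w13.png",p); np.savez("w13.npz",d=d,P=s["position"],R=s["tool_rot"],**cal)
print(paint(p,cal))
E
```

```text
t 18.2 P [ 0.5494 -0.1754  0.1761] yaw 26.19 Ft [2.7782 5.8129 4.4979] Mz 0.308 torque about axis 0.865 jaw-axis mm [ 0.4994 -0.5385] tilt [0.0005 0.002 ]
[(31, array([325.5806, 143.9032]), 'pca', np.float64(-21.91918987055244), 'radial', np.float64(-28.953341818504665), array([0.8584, 1.6703]))]
[(176, array([350.4716,   6.1705]), 'pca', np.float64(-23.514517026801926), 'radial', np.float64(-31.366324854669024), array([0.9512, 1.5952]))]
[(159, array([348.1006,  60.0063]), 'pca', np.float64(-52.784672075474866), 'radial', np.float64(-58.200761941495955), array([0.9554, 1.6173]))]
```

View pics/w13.png

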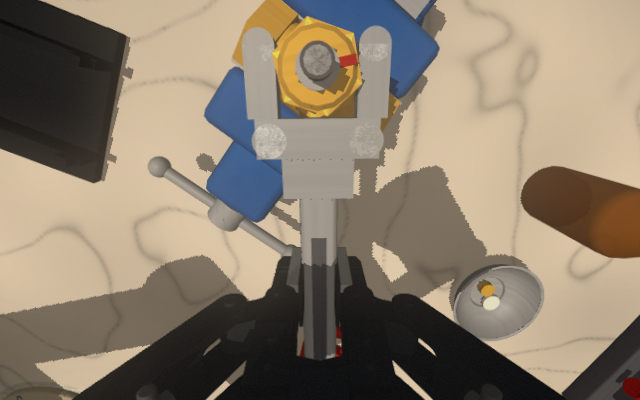

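```bash
python3 - <<'E'
from h import *
f=dict(np.load("w13.npz")); print(nutfit(f["d"],f,box=(278,358,10,116),zr=(.184,.192)))
f=dict(np.load("w3.npz")); print(nutfit(f["d"],f,box=(279,359,105,205),zr=(.184,.192)))
f=dict(np.load("w9.npz")); print(nutfit(f["d"],f,box=(279,359,0,80),zr=(.184,.192)))
E
```

```text
(array([ 0.6331, -0.1326,  6.5543,  0.0147]), np.float64(104.22046429590279), 4662)
(array([ 0.6331, -0.1322, 33.4699,  0.0148]), np.float64(65.97110200490211), 1051)
(array([ 0.6304, -0.1373, 31.8337,  0.0108]), np.float64(438.1663324847942), 3388)
```

step_arm(steps=[0,0.001,-0.022,0,0,0,0.089,0,0.003,-0.044,0,0,0,0.178,0,0.007,-0.066,0,0,0,0.267,0,0.012,-0.088,0,0,0,0.356,0,0.019,-0.109,0,0,0,0.444,0,0.019,-0.109,0,0,0,0.444])

```text
time_s: 18.85
position: [0.5401, -0.1439, 0.1761]
tool_rot: [[0.994, 0.109, 0.001], [0.109, -0.994, -0.002], [0.0, 0.002, -1.0]]
ft_force: [2.8, -5.5, -4.4]
grip_width: 0.0146
```

```bash
python3 s3.py; 
python3 - <<'E'
from paint import *
s=env.observe(); cal=imaging.get_calibration("wrist")
p,d=imaging.get_image("wrist"); cv2.imwrite("pics/w14.png",p); np.savez("w14.npz",d=d,P=s["position"],R=s["tool_rot"],**cal)
print(paint(p,cal)); print(nutfit(d,cal,box=(278,358,10,116),zr=(.184,.192)))
E
```

```text
t 18.85 P [ 0.5401 -0.1439  0.1761] yaw 6.23 Ft [2.1918 5.7712 4.4148] Mz 0.374 torque about axis 0.926 jaw-axis mm [ 0.3999 -0.7869] tilt [0.0005 0.0022]
[(101, array([350.6238,  59.0693]), 'pca', np.float64(-96.10628142456736), 'radial', np.float64(-77.98017787300489), array([0.8902, 1.1127]))]
(array([  0.6331,  -0.1326, -12.5404,   0.0147]), np.float64(105.54968303378891), 4701)
```

All three measures agree at about 46° past finger-tight (fit 46.0, wrench swing about 46). The last 14° remain.

step_arm(steps=[0,0.001,-0.022,0,0,0,0.089,0,0.003,-0.044,0,0,0,0.178,0,0.007,-0.066,0,0,0,0.267,0,0.0095,-0.077,0,0,0,0.311,0,0.0095,-0.077,0,0,0,0.311])

```text
time_s: 19.4
position: [0.5403, -0.1209, 0.1759]
tool_rot: [[0.991, -0.134, -0.0], [-0.134, -0.991, -0.002], [0.0, 0.002, -1.0]]
ft_force: [1.5, -6.4, -4.2]
grip_width: 0.0146
```

```bash
python3 s3.py; 
python3 - <<'E'
from paint import *
s=env.observe(); cal=imaging.get_calibration("wrist")
p,d=imaging.get_image("wrist"); cv2.imwrite("pics/w15.png",p); np.savez("w15.npz",d=d,P=s["position"],R=s["tool_rot"],**cal)
print(paint(p,cal)); print(nutfit(d,cal,box=(278,358,10,116),zr=(.184,.192)))
E
```

```text
t 19.4 P [ 0.5403 -0.1209  0.1759] yaw -7.71 Ft [2.3153 6.1136 4.2279] Mz 0.354 torque about axis 0.938 jaw-axis mm [ 0.3126 -1.0361] tilt [0.0002 0.0023]
[(61, array([352.082 ,  58.8689]), 'pca', np.float64(-175.1378754907192), 'radial', np.float64(-91.98639095235407), array([0.6342, 0.9971]))]
(array([ 0.633 , -0.1326, 34.1853,  0.0147]), np.float64(108.1801813992783), 4685)
```

View pics/w15.png

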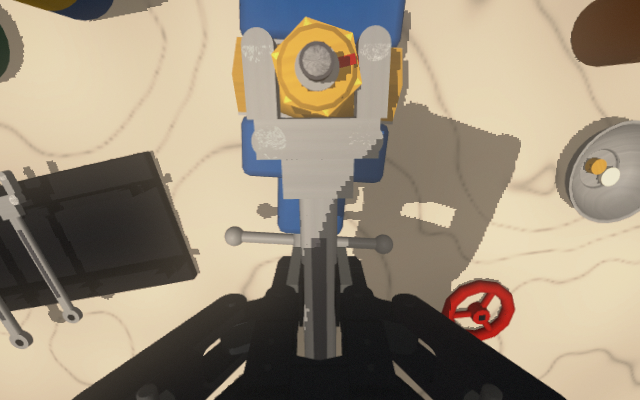

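step_arm(steps=[0,0.001,0.025,0,0,0,-0.1,0,0.004,0.05,0,0,0,-0.2,0,0.004,0.05,0,0,0,-0.2])

```text
time_s: 19.75
position: [0.5394, -0.1355, 0.1757]
tool_rot: [[1.0, 0.022, 0.0], [0.022, -1.0, 0.001], [0.0, -0.001, -1.0]]
ft_force: [3.9, 1.0, -4.6]
grip_width: 0.0148
```

```bash
python3 s3.py; 
python3 - <<'E'
from paint import *
from plan import *
rel(grip(2.5,0,.176,.0955),2.5); rel(grip(2.5,0.05,.176,.0955),2.5)
s=env.observe(); cal=imaging.get_calibration("wrist")
p,d=imaging.get_image("wrist"); cv2.imwrite("pics/w16.png",p[0:200,200:440].repeat(3,0).repeat(3,1))
print(paint(p,cal)); print(nutfit(d,cal,box=(278,358,10,116),zr=(.184,.192)))
E
```

```text
t 19.75 P [ 0.5394 -0.1355  0.1757] yaw 1.27 Ft [ 3.9472 -0.9326  4.6043] Mz 0.155 torque about axis 0.068 jaw-axis mm [ 0.3218 -0.7125] tilt [ 0.0001 -0.0007]
shift [-0.0009  0.0045 -0.0011] turn [-0.0008 -0.0002 -0.0274]
shift [-0.1676  0.008  -0.0011] turn [-0.0008 -0.0002 -0.0274]
[(85, array([351.6118,  59.7059]), 'pca', np.float64(-116.13928740306554), 'radial', np.float64(-84.57952080297832), array([0.8013, 1.1726]))]
(array([ 0.633 , -0.1326, 39.8478,  0.0147]), np.float64(100.8948281252123), 4761)
```

View pics/w16.png

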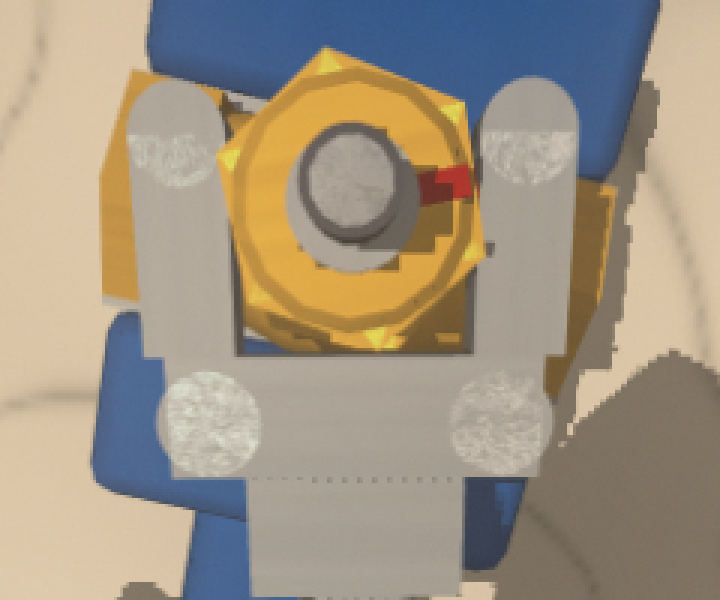

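The nut came back about 5–6° with the wrench during the release (fit 59.3° → 53.6°), through springback and drag in the jaw. I'll take it a little further, to about 64° loaded, so that it rests near 60°. This time I'll centre the jaw while unloading.

step_arm(steps=[0,0.001,-0.022,0,0,0,0.089,0,0.003,-0.044,0,0,0,0.178,0,0.007,-0.066,0,0,0,0.267,0,0.008,-0.07,0,0,0,0.285,0,0.008,-0.07,0,0,0,0.285])

```text
time_s: 20.3
position: [0.5413, -0.1145, 0.1759]
tool_rot: [[0.979, -0.203, -0.0], [-0.203, -0.979, -0.003], [0.0, 0.003, -1.0]]
ft_force: [1.8, -5.5, -4.4]
grip_width: 0.0145
```

```bash
cat > look.py <<'E'
import sys
from paint import *
from plan import *
s=env.observe(); cal=imaging.get_calibration("wrist")
p,d=imaging.get_image("wrist"); cv2.imwrite(f"pics/{sys.argv[1]}.png",p[0:200,200:440].repeat(3,0).repeat(3,1))
np.savez(sys.argv[1]+".npz",d=d,**cal)
print([x[5] for x in paint(p,cal)]); r=nutfit(d,cal,box=(278,358,10,116),zr=(.184,.192)); a=(r[0][2]+30)%60-30; print(r, "past:", (33.47-r[0][2])%60)
E
python3 s3.py; python3 look.py w17
```

```text
t 20.3 P [ 0.5413 -0.1145  0.1759] yaw -11.71 Ft [2.8477 4.9995 4.461 ] Mz 0.412 torque about axis 0.891 jaw-axis mm [ 0.1773 -1.1925] tilt [0.0004 0.0025]
[np.float64(-95.74521657921701)]
(array([ 0.633 , -0.1327, 30.295 ,  0.0147]), np.float64(113.76083259494975), 4686) past: 3.1750036655275338
```

step_arm(steps=[0,0.0005,0.011,0,0,0,-0.044,0,0.001,0.021,0,0,0,-0.089,0,0.001,0.021,0,0,0,-0.089])

```text
time_s: 20.65
position: [0.5403, -0.1203, 0.1757]
tool_rot: [[0.991, -0.134, -0.0], [-0.134, -0.991, -0.0], [-0.0, 0.0, -1.0]]
ft_force: [2.4, -1.7, -3.5]
grip_width: 0.0144
```

```bash
python3 s3.py; python3 look.py w18
```

```text
t 20.65 P [ 0.5403 -0.1203  0.1757] yaw -7.72 Ft [2.5847 1.3564 3.4981] Mz 0.066 torque about axis 0.196 jaw-axis mm [ 0.2962 -0.4035] tilt [-0.      0.0002]
[np.float64(-94.40660400834346)]
(array([ 0.633 , -0.1325, 31.2498,  0.0147]), np.float64(105.40322218085859), 4715) past: 2.22022582101663
```

step_arm(steps=[0,0.001,0.008,0,0,0,-0.033,0,0.002,0.016,0,0,0,-0.067,0,0.002,0.016,0,0,0,-0.067])

```text
time_s: 21.0
position: [0.5399, -0.1249, 0.1756]
tool_rot: [[0.997, -0.081, -0.001], [-0.081, -0.997, 0.0], [-0.001, -0.0, -1.0]]
ft_force: [1.7, -0.7, -2.9]
grip_width: 0.0147
```

```bash
python3 s3.py; python3 look.py w19
```

```text
t 21.0 P [ 0.5399 -0.1249  0.1756] yaw -4.67 Ft [1.7405 0.5149 2.8871] Mz -0.118 torque about axis -0.069 jaw-axis mm [0.4744 0.0025] tilt [-0.0009 -0.0002]
[np.float64(-92.17155251682667)]
(array([ 0.6331, -0.1323, 33.7537,  0.0146]), np.float64(110.8330291805644), 4739) past: 59.71632956018546
```

View pics/w19.png

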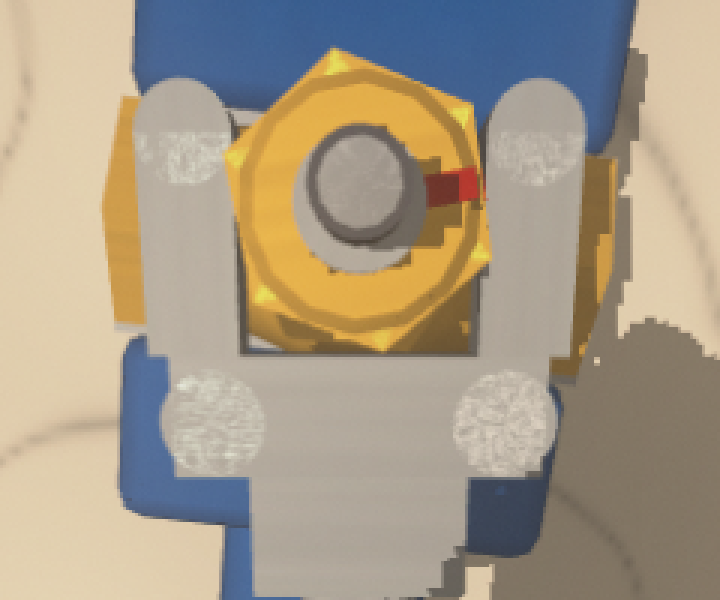

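step_arm(steps=[0,-0.007,0,0,0,0,0,0,-0.014,0,0,0,0,0,0,-0.02,0,0,0,0,0,0,-0.02,0,0,0,0,0])

```text
time_s: 21.45
position: [0.5354, -0.1247, 0.1763]
tool_rot: [[0.997, -0.082, 0.004], [-0.082, -0.997, -0.001], [0.004, 0.001, -1.0]]
ft_force: [8.7, -1.9, -3.9]
grip_width: 0.0145
```

```bash
python3 s3.py; python3 look.py w20
```

```text
t 21.45 P [ 0.5354 -0.1247  0.1763] yaw -4.7 Ft [8.7704 1.1803 3.9068] Mz 0.083 torque about axis 0.202 jaw-axis mm [-3.9937  0.1459] tilt [0.0042 0.001 ]
[np.float64(-94.46503106664382)]
(array([ 0.6328, -0.1323, 32.2805,  0.0146]), np.float64(117.82281464147219), 4667) past: 1.1895003586411619
```

View pics/w20.png

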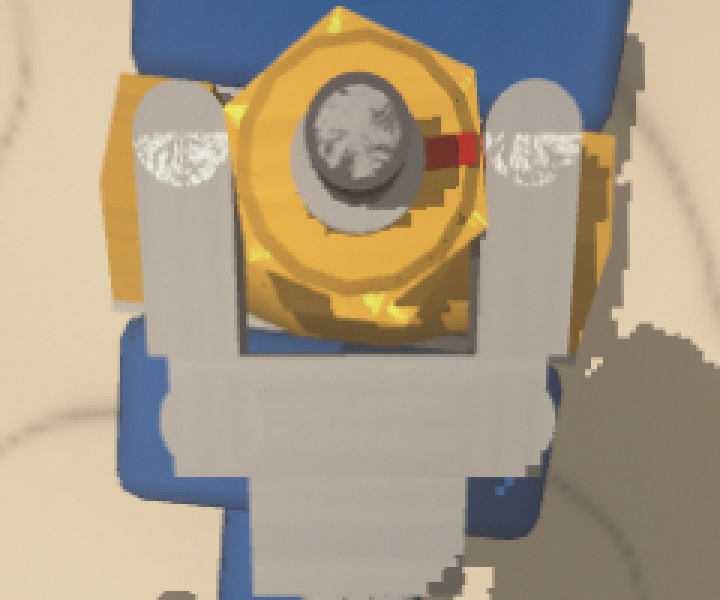

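step_arm(steps=[0,-0.02,0,0,0,0,0,0,-0.04,0,0,0,0,0,0,-0.06,0,0,0,0,0,0,-0.09,0,0,0,0,0,0,-0.12,0,0,0,0,0,0,-0.12,0,0,0,0,0])

```text
time_s: 22.1
position: [0.497, -0.1212, 0.1758]
tool_rot: [[0.997, -0.082, -0.001], [-0.082, -0.997, 0.0], [-0.001, -0.0, -1.0]]
ft_force: [0.0, 0.3, -3.1]
grip_width: 0.0147
```

```bash
python3 s3.py; python3 - <<'E'
from h import *
rel([.50,-.13,.25],1)
E
```

```text
t 22.1 P [ 0.497  -0.1212  0.1758] yaw -4.7 Ft [ 0.0208 -0.334   3.0836] Mz -0.001 torque about axis -0.047 jaw-axis mm [-42.4295   3.7206] tilt [-0.0009 -0.0003]
shift [ 0.0122  0.0285 -0.2474] turn [-0.0005  0.0012 -0.1266]
```

step_arm(steps=[0,-0.04,0.02,-0.1,0,0,-0.06,0,-0.04,0.02,-0.2,0,0,-0.127,0,-0.04,0.02,-0.25,0,0,-0.127,0,-0.04,0.02,-0.25,0,0,-0.127])

```text
time_s: 22.5
position: [0.4865, -0.1268, 0.2528]
tool_rot: [[1.0, 0.018, 0.004], [0.018, -1.0, -0.002], [0.004, 0.002, -1.0]]
ft_force: [-0.2, -0.4, -5.0]
grip_width: 0.0145
```

```bash
python3 - <<'E'
from paint import *
s=env.observe(); print(s["position"],yaw(s["tool_rot"]))
cal=imaging.get_calibration("wrist")
p,d=imaging.get_image("wrist"); cv2.imwrite("pics/w21.png",p); np.savez("w21.npz",d=d,**cal)
u,v=proj(cal,[.633,-.1322,.187]); print(u,v); u,v=int(u),int(v)
print([x[3:6] for x in paint(p,cal)]); r=nutfit(d,cal,box=(u-40,u+40,max(0,v-50),v+50),zr=(.184,.192)); print(r,"past",(33.47-r[0][2])%60)
E
```

```text
[ 0.4865 -0.1268  0.2528] 1.0257612789115549
333.68056152451646 -20.14823597867715
[]
(array([ 0.6206, -0.1328, 95.3667,  0.0048]), np.float64(264.23175930327994), 409) past 58.10328200604184
```

View pics/w21.png

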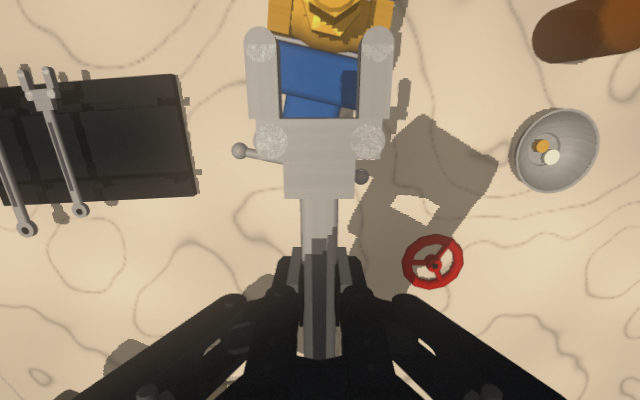

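```bash
python3 - <<'E'
from h import *
rel([.53,-.23,.27],1)
E
```

```text
shift [ 0.1408  0.3475 -0.0627] turn [ 0.0009 -0.0018  0.0005]
```

step_arm(steps=[0,0.05,0.1,-0.06,0,0,0,0,0.1,0.22,-0.06,0,0,0,0,0.14,0.33,-0.06,0,0,0,0,0.14,0.35,-0.06,0,0,0,0,0.14,0.35,-0.06,0,0,0])

```text
time_s: 23.05
position: [0.5294, -0.2313, 0.2666]
tool_rot: [[1.0, 0.017, -0.003], [0.017, -1.0, 0.002], [-0.003, -0.002, -1.0]]
ft_force: [0.6, 1.1, -3.2]
grip_width: 0.0146
```

```bash
python3 - <<'E'
from paint import *
s=env.observe(); print(s["position"],yaw(s["tool_rot"]))
cal=imaging.get_calibration("wrist")
p,d=imaging.get_image("wrist"); cv2.imwrite("pics/w22.png",p); np.savez("w22.npz",d=d,**cal)
u,v=proj(cal,[.633,-.1322,.187]); print(u,v); u,v=int(u),int(v)
print([x for x in paint(p,cal)]); r=nutfit(d,cal,box=(u-45,u+45,max(0,v-50),v+50),zr=(.184,.192)); print(r,"past",(33.47-r[0][2])%60)
E
```

```text
[ 0.5294 -0.2313  0.2666] 0.9477933194711644
167.4160004992346 63.46856058753346
[(23, array([187.087 ,  62.5217]), 'pca', np.float64(-164.64479285492155), 'radial', np.float64(-94.73971292377212), array([0.7107, 1.0691]))]
(array([ 0.633 , -0.1326, 33.4271,  0.015 ]), np.float64(72.15190028309271), 1441) past 0.04288531085556713
```

View pics/w22.png

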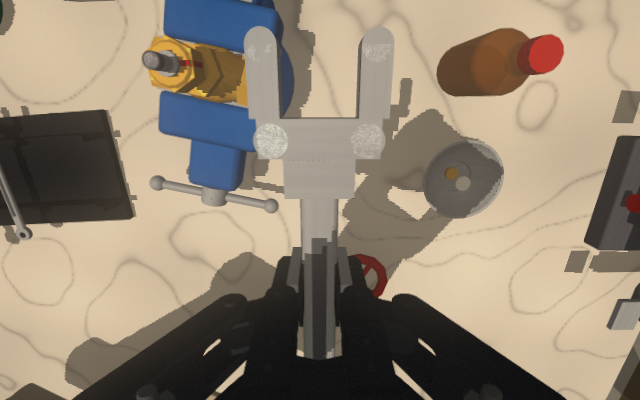

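The nut reads 60.0° past the finger-tight picture after release. Now the wrench goes back to its place.

```bash
python3 - <<'E'
from h import *
rel([.53,-.03,.27],3);rel([.5314,.1031,.22],4.74)
E
```

```text
shift [ 0.014  -0.6677 -0.008 ] turn [-0.0026  0.0028 -0.0443]
shift [ 0.0269 -1.1108  0.1596] turn [-0.0026  0.0028 -0.083 ]
```

step_arm(steps=[0,0,-0.1,-0.02,0,0,0,0,0,-0.22,-0.02,0,0,0,0,0,-0.36,-0.02,0,0,0,0,0,-0.5,-0.02,0,0,-0.02,0,0,-0.62,-0.02,0,0,-0.04,0,0,-0.68,-0.01,0,0,-0.04])

```text
time_s: 23.7
position: [0.5248, -0.0228, 0.272]
tool_rot: [[0.999, 0.053, 0.0], [0.053, -0.999, 0.001], [0.0, -0.001, -1.0]]
ft_force: [0.2, -1.2, -3.5]
grip_width: 0.0148
```

```bash
python3 - <<'E'
from h import *
rel([.5314,.1031,.2],4.74)
E
```

```text
shift [ 0.0442 -0.4177  0.2404] turn [-0.001  -0.0004 -0.0373]
```

step_arm(steps=[0,0.01,-0.1,0.02,0,0,-0.02,0,0.03,-0.22,0.06,0,0,-0.037,0,0.044,-0.34,0.12,0,0,-0.037,0,0.044,-0.4,0.2,0,0,-0.037,0,0.044,-0.418,0.24,0,0,-0.037,0,0.044,-0.418,0.24,0,0,-0.037,0,0.044,-0.418,0.24,0,0,-0.037])

```text
time_s: 24.4
position: [0.5331, 0.0988, 0.2004]
tool_rot: [[0.997, 0.078, 0.001], [0.078, -0.997, -0.0], [0.001, 0.0, -1.0]]
ft_force: [0.7, -0.7, -3.5]
grip_width: 0.0146
```

```bash
python3 - <<'E'
from h import *
s=env.observe(); print(s["position"],yaw(s["tool_rot"]),s["tool_rot"][2])
rel([.5314,.1031,.06],4.74);rel([.5314,.1031,.0395],4.74)
p,d=imaging.get_image("wrist"); cv2.imwrite("pics/w23.png",p)
E
```

```text
[0.5331 0.0988 0.2004] 4.4934729861162985 [ 0.0008  0.0003 -1.    ]
shift [-0.0049 -0.0149  0.4681] turn [ 0.0004 -0.001  -0.0055]
shift [-0.0049 -0.015   0.5364] turn [ 0.0004 -0.001  -0.0055]
```

View pics/w23.png

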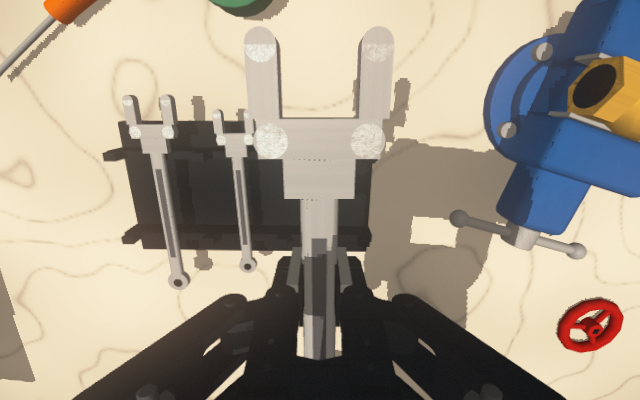

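step_arm(steps=[0,-0.005,-0.015,0.1,0,0,-0.005,0,-0.005,-0.015,0.23,0,0,-0.005,0,-0.005,-0.015,0.36,0,0,-0.005,0,-0.005,-0.015,0.44,0,0,-0.005,0,-0.005,-0.015,0.468,0,0,-0.005,0,-0.005,-0.015,0.468,0,0,-0.005])

```text
time_s: 25.05
position: [0.5316, 0.1029, 0.0596]
tool_rot: [[0.997, 0.081, 0.0], [0.081, -0.997, -0.0], [0.0, 0.0, -1.0]]
ft_force: [-0.5, 0.0, -3.1]
grip_width: 0.015
```

```bash
python3 - <<'E'
from h import *
s=env.observe(); print(s["position"],yaw(s["tool_rot"]),s["tool_rot"][2],s["ft_force"])
rel([.5314,.1031,.0395],4.74)
E
```

```text
[0.5316 0.1029 0.0596] 4.668775838777021 [ 0.      0.0001 -1.    ] [-0.4845  0.0449 -3.0504]
shift [-0.0007 -0.0008  0.0668] turn [ 0.0001 -0.     -0.0016]
```

step_arm(steps=[0,0,0,0.02,0,0,0,0,0,0,0.04,0,0,0,0,0,0,0.055,0,0,0,0,0,0,0.066,0,0,0,0,0,0,0.066,0,0,0])

```text
time_s: 25.55
position: [0.5312, 0.1035, 0.0395]
tool_rot: [[0.997, 0.082, 0.0], [0.082, -0.997, 0.0], [0.0, -0.0, -1.0]]
ft_force: [0.2, 0.2, -4.4]
grip_width: 0.015
```

```bash
python3 st.py
```

```text
t 25.55 P [0.5312 0.1035 0.0395] yaw 4.73 w 0.015 F [ 0.213   0.1722 -4.4255] M [ 0.0024 -0.0278  0.0119] q [-1.5096 34.8402 91.5157  0.0022 53.6362 83.763 ] eff [ -0.0383 -50.2057 -15.8839   0.0023  -0.0737  -0.0005]
```

step_arm(steps=[0,0,0,0.003,0,0,0,0,0,0,0.005,0,0,0,0,0,0,0.005,0,0,0])

```text
time_s: 25.85
position: [0.5313, 0.1036, 0.0392]
tool_rot: [[0.997, 0.083, 0.001], [0.083, -0.997, -0.0], [0.001, 0.0, -1.0]]
ft_force: [-4.0, -0.1, 9.5]
grip_width: 0.0147
```

```bash
python3 st.py
```

```text
t 25.85 P [0.5313 0.1036 0.0392] yaw 4.73 w 0.0147 F [-3.9634 -0.0839  9.4984] M [-0.0712  0.6079  0.0072] q [-1.5044 34.855  91.5535 -0.0068 53.5284 83.7652] eff [ -0.1856 -44.2623 -15.3479   0.0857  -0.9336  -0.007 ]
```

The wrench is resting on the rails. Release it.

step_arm(steps=[0.6,0,0,0,0,0,0,0.6,0,0,0,0,0,0,0.6,0,0,0,0,0,0,0.6,0,0,0,0,0,0,0.6,0,0,0,0,0,0,0.6,0,0,0,0,0,0])

```text
time_s: 26.45
position: [0.5312, 0.1035, 0.038]
tool_rot: [[0.997, 0.082, -0.0], [0.082, -0.997, 0.0], [-0.0, -0.0, -1.0]]
ft_force: [1.1, -0.8, 0.6]
grip_width: 0.0514
```

```bash
python3 st.py
```

```text
t 26.45 P [0.5312 0.1035 0.038 ] yaw 4.72 w 0.0514 F [ 1.0642 -0.7863  0.6068] M [ 0.0358 -0.0021 -0.0113] q [-1.5113 34.9753 91.5898  0.0014 53.437  83.7657] eff [  0.001  -48.5665 -15.1067   0.0003  -0.0003  -0.    ]
```

step_arm(steps=[0.6,0,0,-0.08,0,0,0,0.6,0,0,-0.2,0,0,0,0.6,-0.05,0,-0.35,0,0,0,0.6,-0.14,0,-0.45,0,0,0,0.6,-0.14,0,-0.45,0,0,0,0.6,-0.14,0,-0.45,0,0,0])

```text
time_s: 27.05
position: [0.4893, 0.1001, 0.1734]
tool_rot: [[0.997, 0.082, 0.001], [0.082, -0.997, -0.0], [0.001, 0.0, -1.0]]
ft_force: [0.1, 0.3, -0.5]
grip_width: 0.0512
```

```bash
python3 - <<'E'
from h import *
s=env.observe(); print(s["time_s"],s["position"],s["grip_width"],s["ft_force"])
cal=imaging.get_calibration("wrist"); p,d=imaging.get_image("wrist"); cv2.imwrite("pics/w24.png",p)
ms=imaging.regions_of("wrist","wrench_large"); m=ms[0]["mask"]
v,u=np.nonzero(m); K=cal["camera_matrix"];T=cal["world_from_camera"]
n=cv2.undistortPoints(np.stack([u,v],-1).reshape(-1,1,2).astype(float),K,np.array([cal["k1"],0,0,0,0.]))[:,0]
D=(T[:3,:3]@np.c_[n,np.ones(len(n))].T).T; W=T[:3,3]+D*((.044-T[2,3])/D[:,2])[:,None]
z=d[v,u]; P=(T[:3,:3]@np.c_[n*z[:,None],z].T).T+T[:3,3]
print(ms[0]["score"],m.sum(),"x ext",W[:,0].min(),W[:,0].max(),"z",np.percentile(P[:,2],[10,50,90]))
for a,b in((.40,.46),(.46,.52),(.52,.58),(.6,.65)):
    k=(P[:,0]>a)&(P[:,0]<b); print(a,np.median(P[k],0))
E
```

```text
27.05 [0.4893 0.1001 0.1734] 0.05117976653464259 [ 0.121   0.2873 -0.5154]
0.84 7662 x ext 0.3844732902663962 0.6409292511077488 z [0.0425 0.0439 0.0453]
0.4 [0.4291 0.0959 0.0433]
0.46 [0.4924 0.1012 0.0433]
0.52 [0.5552 0.1064 0.0433]
0.6 [0.6162 0.1046 0.0447]
```

View pics/w24.png

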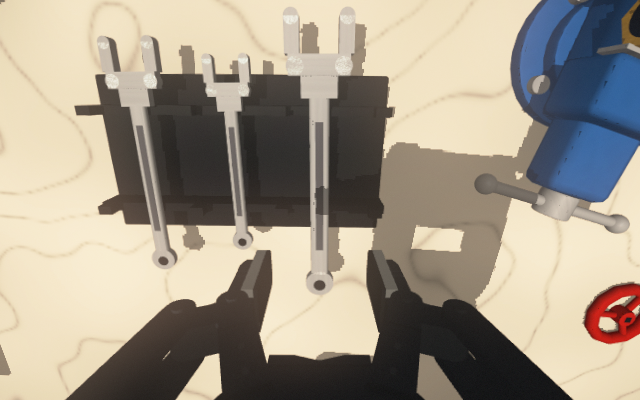

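The wrench lies flat on both rails at (320,190), released, and its neighbours haven't moved. The fingers are clear, so I'm handing in.

```bash
python3 - <<'E'
from rig import close_job
print(close_job())
E
```

```text
the job is handed in; nothing more can be done
None
```

The job is handed in at about 27 s: the nut should stand one flat past finger-tight, and the large wrench is back on its rack. The hand-in reports no verdict.

- **Finger-tight:** I ran the nut down about 83° with a 20 N grip. The moment then jumped from 0.03 to 0.75 N·m within about 2°, so I let go there.
- **Wrench turn:** I swung the large wrench in small arcs at about 0.7 to 0.94 N·m. On the first release the nut came back about 6° with the jaw, to roughly 54°. I tightened it to about 63° under load and drew the wrench straight off.
- **Last nut check:** With the wrench clear, a hexagon fit showed the nut 60.0° past the finger-tight view. I put the uncertainty at about ±3°, since vision and gripper heading differed by about 2° on where it seated. The small-patch fit to the paint line was noisy and disagreed near the end, so I did not use it.
- **Last wrench check:** It lies flat across both rails in its old place, with the shank top at 43 to 44 mm along its length. The gripper was open and clear, and the last wrist view showed the other wrenches and the handwheel in place. I took no final picture of the whole bench.

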